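# Pack the transport tray and fan the cover-glass cases along its bed

### The arm

A 6-joint arm with a two-finger parallel gripper is mounted at the origin on a cart in front of the work surface, level with it; the furniture and walls round the work are solid. World frame = base frame: x ahead of the robot, y to its left, z up, the work surface at z = 0. Lengths are in m, angles in rad, forces in N, time in s.
With the tool pointing down it reaches from about 0.25 to 0.725 m from the base axis. Payload 4 kg.
Tool frame: the origin (TCP) lies midway between the tips of the shut fingers; the grasp point (between the pads) lies 19 mm behind it; z points along the fingers, y is the line along which they close (so a half turn about z gives the same grasp; the last joint's range is limited). The gripper opens to 85 mm and grips with 20 to 120 N. Pads are 22 mm wide; open, the fingers measure 114 mm over their backs; the gripper's body (76 mm by 85 mm) begins 54 mm behind the grasp point. The pads swing forward as they close: fully open they stand 13 mm farther back than shut.
Start: joints at [1.277, 0.241, 0.005, 1.335, 0, 1.571], TCP at [0.145, 0.479, 0.231] pointing down, gripper open.
Joint ranges: [-2.72, 2.72], [-1.05, 1.87], [-1.09, 1.28], [-1.99, 2.15], [-1.42, 1.44], [-3.14, 3.14]. Speed limits (rad/s): [2.79, 2.79, 3.14, 3.14, 3.14, 3.14].

### API

Orientations are given as a unit quaternion [x, y, z, w].
In Python, from workcell import get_obs, camera, job_done, silhouettes gives the robot as it stands. The module is installed in compiled form; this text tells all that it offers.
- The arm moves only by the tool drive_tool, never from a script. Its argument "increments" is a list of rows, each a list of 3 entries, a list of its own where there are three numbers: the shift along the world's x, y, z in mm, then the turn, a rotation vector about the world's x, y, z in degrees, then the opening, from 0 (shut) to 1 (fully open). A call has 1 to 8 rows; each row shifts and turns the commanded pose from where the row before left it; what a row does not reach is not made up. A row lasts 1/12 s, in which the tool goes at most 41.7 mm and 7.16 degrees, less where a joint would pass 70% of its speed; a pose out of reach is approached as far as the arm can. A call is refused whole if a number of a shift passes 41.7 or a number of a turn 7.16, either way. A call with a gripper value outside its range is refused whole. The fingers move at their own pace and stop on an object; the grip force is fixed at half the most. Time passes only in rows, so rows that do not move let the fingers close. It gives the time, the measured TCP pose, the force, the opening and the grip force at its end, in the units of the state.
- get_obs(): the state, without advancing time (a new reading comes with each control period).
- camera(name): name is "side" or "top" or "wrist"; returns a dict with "image" (420x560x3 uint8, red, green, blue), "K" (3x3 intrinsics, pixels), "view" (4x4, takes a point from world to camera coordinates). Camera axes: x right, y down, z forward; pixel columns grow to the right and rows downward; lengths in m; the calibration is good to about 2 mm. A picture is of the moment at which its call begins. There is no depth.
- job_done(): hands the job in; it is judged then, once.
Trained networks look in a picture, given as the dict that the camera call returned (one of the last four; its "shot" number tells which), for a name from the list of things; names that differ only in an ending like _2 or _b are one class to them, and where a whole thing is asked for, a point or a joint stands for the part that bears it (a point fixed in the world has none). Each returns a list of dicts, best first, with "conf" (0 to 1); they miss things now and then, are a little off and sometimes report something else, mostly with a low value. They report only what shows in the picture. A call takes as long as a camera call.
- silhouettes(query, picture): "region" (420x560 bool, what is visible of it) and "bbox" ([left, top, right, bottom] in pixels, round what is visible of it).
The state is a dict: "clock": time; "joint_pos": joint angles; "joint_vel": joint speeds; "tau": joint torques, N m; "eef_pos": TCP position; "tool_rot": TCP orientation; "ft_force": force on the tool from outside, world axes, zero at the start; "ft_torque": the same for the moment, N m; "grip_width": finger opening in m; "grasp_force": force on a finger pad.
Only numpy, scipy, OpenCV 4.12 (cv2) and the standard library are available. Lean on these libraries where they do the work, as an engineer would, in place of code of your own. Each camera call takes 0.05 s, during which the arm holds its last target. There are 200 camera calls.

### The job

Get the transport tray ready to go: pack the green block, the white carton, the clear pot and the two amber jars into its black-floored bay, all upright and down on the bay's floor (they only just fit side by side), and lay all the flat cover-glass cases that are there along the tray's raised bed in an overlapping fan, like roof shingles: face up, lengthwise along the bed, each lapping over the one before by about a centimetre or more and leaving the white label strip of the one beneath uncovered. Leave the other things on the bench where they are.

Things in the scene. Friction and masses are not known exactly. Their poses are not given: they have to be found in the camera images.
- tray: grey transport tray, fixed, 194 (x) by 196 mm (y). Origin: on the bench under the centre of its packing bay, the larger black-floored pocket. The raised bed for the flat cases runs along its -x side, 30 mm from the bay's outer wall.
- bay_floor (a point): centre of the packing bay's floor, 6 mm above the bench; axes as the tray's. The bay is 110 mm (x) by 158 mm (y) inside; its walls are 5 mm thick, their rims 22 mm above its floor
- bed_top (a point): centre of the top of the raised bed for the flat cases, 30 mm above the bench, 112 mm from the tray's origin on its -x side; axes as the tray's. The bed is 44 mm wide (x; a case overhangs it 1 mm either side) and 186 mm long (y) between two end stops 12 mm high; the ground beside it is lower (6 mm at its +x side, the bench at its -x side), so that fingers can pass there
- green_block: green drilled tube block, 50 (x) x 110 (y) x 30 mm, 0.15 kg. Origin: centre of its underside
- cap_carton: small white carton, 44 x 44 x 34 mm, 0.04 kg. Origin: centre of its underside
- glue_pot: clear round pot with a white cap, 40 mm in diameter, 76 mm tall, 0.06 kg. Origin: centre of its foot
- amber_jar_a: upright round amber jar with a black screw cap, 56 mm in diameter, 80 mm tall, 160 g. Origin: centre of its foot; z up
- amber_jar_b: upright round amber jar with a white screw cap, 56 mm in diameter, 80 mm tall, 160 g. Origin: centre of its foot; z up
- case_blue: flat rigid cover-glass case, 46 x 66 x 6 mm, blue plastic, 45 g. Origin: centre of its underside; z up; y along its 66 mm length. The white label strip is on its top face at the -y end (from y = -32 to -10 mm); two cover glasses show at the +y end. May be absent (None)
- case_green: flat rigid cover-glass case, 46 x 66 x 6 mm, green plastic, 45 g. Origin: centre of its underside; z up; y along its 66 mm length. The white label strip is on its top face at the -y end (from y = -32 to -10 mm); two cover glasses show at the +y end. May be absent (None)
- case_yellow: flat rigid cover-glass case, 46 x 66 x 6 mm, yellow plastic, 45 g. Origin: centre of its underside; z up; y along its 66 mm length. The white label strip is on its top face at the -y end (from y = -32 to -10 mm); two cover glasses show at the +y end. May be absent (None)
- case_orange: flat rigid cover-glass case, 46 x 66 x 6 mm, orange plastic, 45 g. Origin: centre of its underside; z up; y along its 66 mm length. The white label strip is on its top face at the -y end (from y = -32 to -10 mm); two cover glasses show at the +y end. May be absent (None)
- forceps: steel locking forceps, 58 x 130 x 5 mm, lying on the bench; a bystander
- red_marker: red pen, 13 x 128 x 15 mm, lying on the bench; a bystander
- tweezers: steel tweezers, 14 x 120 x 9 mm, lying on the bench; a bystander

How it is judged:
By the outcome, as a careful person would: the job done as asked, in the order asked, and still so for the second after the job is handed in, with the robot touching nothing.
Of case_blue, case_green, case_yellow, case_orange only 3 to 4 are there at a start; the rules pass over those that are not, and their reading is None.
At some moment in a run one of green_block, cap_carton may be knocked a few centimetres aside while the robot is not near it.
It also fails if it takes over 210 s, if anything falls off the work surface, if the arm or the gripper's body presses on something with over 40 N, if the wrist force passes 120 N, or if a joint passes its speed limit or range.

## Working session

There is one attempt and no reset: what is moved stays moved. The work goes in short steps, Python scripts to look and compute and a tool call to move; the robot and the scene stay as the last step left them, time stands still between calls to the robot, and variables do not carry over. Pictures are saved under pics/ and viewed, at most 14 in all, crops included, and the job is handed in when it is done.

Besides the shell and the picture viewer there is one more tool, called by a JSON object that holds its "op" and its "data". drive_tool: Moves the arm, as the interface text tells. Its arguments: {"type":"object","properties":{"increments":{"type":"array"}},"required":["increments"]}

```bash
mkdir -p pics
cat > h.py <<'E'
import numpy as np, cv2
from workcell import get_obs, camera, job_done, silhouettes
def snap(n,f=None):
    p=camera(n)
    if f: cv2.imwrite('pics/'+f,p['image'][:,:,::-1])
    return p
def ray(p,u,v,z):
    V=p['view'];R=V[:3,:3];t=V[:3,3];c=-R.T@t
    d=R.T@np.linalg.inv(p['K'])@[u,v,1.]
    return (c+d*(z-c[2])/d[2])
def proj(p,X):
    X=np.atleast_2d(X);q=(p['view'][:3,:3]@X.T).T+p['view'][:3,3];q=(p['K']@q.T).T
    return q[:,:2]/q[:,2:]
E
python3 - <<'E'
from h import *
t=snap('top','t0.png');s=snap('side','s0.png')
for p in(t,s):print((-p['view'][:3,:3].T@p['view'][:3,3]).round(3),p['K'][0,0])
for n in['tray','green_block','cap_carton','glue_pot','amber_jar_a','case_blue','case_green','case_yellow','case_orange','forceps','red_marker','tweezers']:
    for d in silhouettes(n,t)[:3]:
        r=d['region'];c,(w,h),a=cv2.minAreaRect(np.argwhere(r)[:,::-1].astype(np.float32))
        print(n,round(d['conf'],2),d['bbox'],r.sum(),np.round(c),np.round([w,h,a]),ray(t,*c,0).round(3))
print(get_obs())
E
```

```text
[0.425 0.224 1.179] 432.70571299191926
[0.393 0.915 0.672] 388.4678743640945
green_block 0.93 [316.0, 200.7, 356.8, 226.8] 793 [338. 211.] [42. 20.  5.] [0.508 0.042 0.   ]
green_block 0.41 [287.9, 145.9, 307.7, 172.7] 391 [297. 161.] [22. 20. 90.] [0.645 0.157 0.   ]
cap_carton 0.5 [309.2, 157.7, 330.6, 177.9] 291 [320. 166.] [17. 18. 13.] [0.631 0.094 0.   ]
glue_pot 0.76 [338.3, 151.5, 355.2, 172.0] 234 [348. 162.] [14. 18. 45.] [0.645 0.016 0.   ]
amber_jar_a 0.61 [282.6, 145.2, 308.8, 172.6] 446 [297. 160.] [24. 22. 90.] [0.648 0.157 0.   ]
amber_jar_a 0.58 [256.6, 149.0, 280.7, 173.6] 410 [270. 162.] [23. 20. 90.] [0.639 0.231 0.   ]
amber_jar_a 0.27 [222.2, 180.9, 301.8, 258.8] 5263 [264. 221.] [75. 74.  5.] [0.479 0.245 0.   ]
case_blue 0.88 [325.5, 222.4, 343.5, 250.8] 429 [334. 237.] [18. 25.  9.] [0.437 0.054 0.   ]
case_blue 0.69 [153.3, 239.3, 162.9, 246.9] 15 [156. 243.] [14.  2. 36.] [0.414 0.535 0.   ]
case_blue 0.4 [259.2, 149.2, 282.1, 175.6] 418 [270. 163.] [24. 20. 90.] [0.638 0.231 0.   ]
case_green 0.7 [353.6, 228.3, 368.9, 254.0] 376 [363. 242.] [24. 16. 90.] [
[... 487 characters left out ...]
.   ]
{'clock': 0.7, 'joint_pos': array([ 1.27699416e+00,  2.40577794e-01,  5.01845557e-03,  1.33518978e+00,
       -3.93381443e-06,  1.57078726e+00]), 'joint_vel': array([-0.00049701,  0.00024335,  0.00010336,  0.00264086, -0.00157323,
        0.000379  ]), 'tau': array([-7.43642286e-04, -3.72080112e+01,  2.52641040e+01,  8.71534139e-04,
        1.12447864e-05,  7.19383422e-06]), 'eef_pos': array([0.14480164, 0.4785868 , 0.23132463]), 'tool_rot': array([1.46368814e-01, 9.89230089e-01, 2.30632464e-05, 5.40102994e-06]), 'ft_force': array([ 0.04257788, -0.10763578,  0.28855453]), 'ft_torque': array([ 0.02309626,  0.03780672, -0.03745019]), 'grasp_force': 0.0, 'grip_width': 0.08579000660376779}
```

View pics/t0.png

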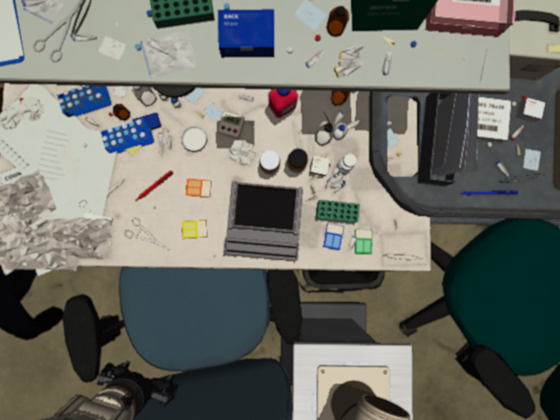

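View pics/s0.png

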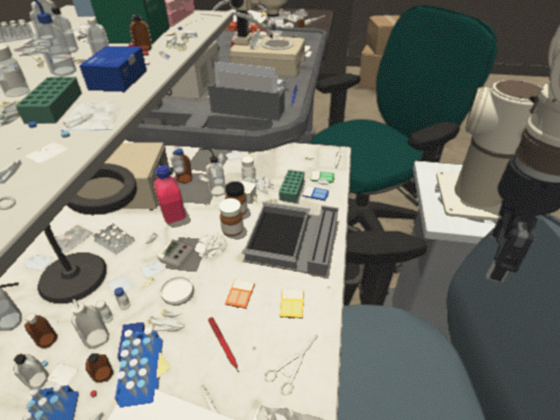

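Top view: the tray is at (264,221) with the bay away from the robot and the bed near it. The jars are at (270,160) and (297,158), carton at (320,166), pot at (347,161), block at (338,211), and all four cases are present. The side view agrees. I'm moving in for a wrist-camera look.

{"op": "drive_tool", "data": {"increments": [[[30,-28,20],[0,0,-6.4],1],[[30,-28,20],[0,0,-6.4],1],[[30,-28,20],[0,0,-6.4],1],[[30,-28,20],[0,0,-6.4],1],[[30,-28,20],[0,0,-6.4],1],[[30,-28,20],[0,0,-6.4],1]]}}

```text
clock: 1.2
eef_pos: [0.3099, 0.3238, 0.342]
tool_rot: [0.466, 0.885, 0.0, 0.0]
ft_force: [1.2, 1.6, -0.0]
grip_width: 0.0856
grasp_force: 0.0
```

{"op": "drive_tool", "data": {"increments": [[[30,-28,0],[0,0,-6.4],1],[[30,-28,0],[0,0,-6.4],1],[[30,-28,0],[0,0,-6.4],1],[[30,-28,0],[0,0,-6.4],1],[[30,-28,0],[0,0,-6.4],1],[[30,-28,0],[0,0,-6.4],1],[[0,0,0],[0,0,0],1],[[0,0,0],[0,0,0],1]]}}

```text
clock: 1.87
eef_pos: [0.4903, 0.1554, 0.34]
tool_rot: [0.731, 0.683, -0.001, -0.0]
ft_force: [-0.1, 0.1, 0.9]
grip_width: 0.0851
grasp_force: 0.0
```

Run:
```python
from h import *
w=snap('wrist','w1.png')
print((-w['view'][:3,:3].T@w['view'][:3,3]).round(3),w['view'].round(3),w['K'])
print(get_obs()['eef_pos'],get_obs()['tool_rot'])
for n in['tray','green_block','cap_carton','glue_pot','amber_jar_a','case_blue','case_green']:
    for d in silhouettes(n,w)[:3]:
        r=d['region'];c,(W,h),a=cv2.minAreaRect(np.argwhere(r)[:,::-1].astype(np.float32))
        print(n,round(d['conf'],2),d['bbox'],np.round(c),np.round([W,h,a]),ray(w,*c,0).round(3))
```

```text
[0.496 0.237 0.482] [[ 0.998 -0.067 -0.001 -0.478]
 [-0.063 -0.946  0.317  0.102]
 [-0.022 -0.316 -0.948  0.544]
 [ 0.     0.     0.     1.   ]] [[310.20921708   0.         283.41213003]
 [  0.         310.20921708 211.67125573]
 [  0.           0.           1.        ]]
[0.4893524  0.15652415 0.34037607] [ 7.29663777e-01  6.83805850e-01 -3.98839822e-04 -4.17105463e-04]
tray 0.78 [193.3, 21.9, 347.1, 170.3] [266.  99.] [151. 154.   3.] [ 0.471  0.251 -0.   ]
cap_carton 0.84 [358.0, 179.1, 391.0, 215.4] [376. 197.] [35. 33.  9.] [0.634 0.091 0.   ]
glue_pot 0.6 [234.7, 209.2, 278.7, 239.9] [256. 225.] [41. 28.  4.] [0.438 0.056 0.   ]
glue_pot 0.59 [362.5, 223.2, 400.1, 265.3] [383. 245.] [45. 26. 54.] [0.65  0.006 0.   ]
amber_jar_a 0.98 [360.3, 81.8, 420.0, 126.2] [387. 104.] [43. 56. 90.] [0.647 0.233 0.   ]
amber_jar_a 0.95 [361.7, 139.0, 417.5, 181.5] [389. 158.] [54. 40. 27.] [0.654 0.153 0.   ]
case_blue 0.93 [233.7, 211.5, 277.3, 238.1] [257. 225.] [41. 26.  5.] [0.438 0.056 0.   ]
case_green 0.56 [235.0, 257.1, 276.3, 282.9] [254. 270.] [24. 40. 88.] [ 0.426 -0.027 -0.   ]
```

View pics/w1.png

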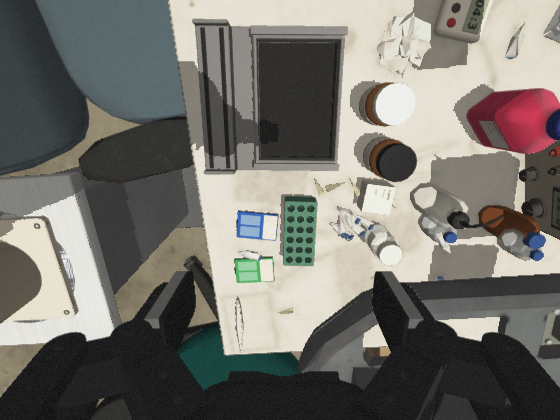

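```bash
cat >> h.py <<'E'
from scipy.optimize import minimize
def box(l,w,h,cx=0,cy=0,z0=0): return np.array([[cx+a*l/2,cy+b*w/2,z0+c*h] for a in(-1,1) for b in(-1,1) for c in(0,1)])
def cyl(d,h,z0=0): 
    a=np.linspace(0,2*np.pi,40); return np.vstack([np.c_[d/2*np.cos(a),d/2*np.sin(a),0*a+z] for z in(z0,z0+h)])
M=dict(green_block=box(.05,.11,.03),cap_carton=box(.044,.044,.034),glue_pot=cyl(.04,.076),amber_jar_a=np.vstack([cyl(.056,.058),cyl(.048,.08)]),
 tray=np.vstack([box(.12,.168,.028),box(.044,.186,.03,-.112),box(.044,.196,.03,-.112)]))
for c in('blue','green','yellow','orange'):M['case_'+c]=box(.046,.066,.006)
def fit(p,name,region,x0,z=0):
    S=4;Ms=cv2.resize(region.astype(np.uint8),None,fx=S,fy=S,interpolation=0)
    def cost(q):
        c,s=np.cos(q[2]),np.sin(q[2]);X=M[name]@np.array([[c,s,0],[-s,c,0],[0,0,1]])+[q[0],q[1],z]
        h=cv2.convexHull(((proj(p,X)+.5)*S).astype(np.float32)).astype(int)
        m=np.zeros_like(Ms);cv2.fillPoly(m,[h],1);return 1-(m&Ms).sum()/max(1,(m|Ms).sum())
    best=None
    for y in (x0[2],) if name in('glue_pot','amber_jar_a') else (x0[2]-.1,x0[2],x0[2]+.1):
        r=minimize(cost,[x0[0],x0[1],y],method='Nelder-Mead',options=dict(initial_simplex=[[x0[0]+a,x0[1]+b,y+c] for a,b,c in((0,0,0),(.02,0,0),(0,.02,0),(0,0,.15))],xatol=1e-4,fatol=1e-4))
        if best is None or r.fun<best.fun:best=r
    return best.x,1-best.fun
def find(p,name,near=None,z=0,yaw=0):
    for d in silhouettes(name,p)[:4]:
        r=d['region']
        if r.sum()<40: continue
        c=cv2.minAreaRect(np.argwhere(r)[:,::-1].astype(np.float32))[0]
        g=ray(p,*c,z+.02)
        if near is not None and np.hypot(*(g[:2]-near))>.06: continue
        q,i=fit(p,name,r,[g[0],g[1],yaw],z)
        print(name,round(d['conf'],2),'x %.1f y %.1f yaw %.1f iou %.2f'%(q[0]*1e3,q[1]*1e3,np.degrees(q[2]),i))
E
python3 - <<'E'
from h import *
w=snap('wrist');t=snap('top')
for n in M:
    for p in(w,t): find(p,n,yaw=1.57 if n in('case_blue','case_green') else -.05 if n=='tray' else 0)
E
```

```text
green_block 0.57 x 508.1 y 46.9 yaw -5.6 iou 0.96
cap_carton 0.85 x 629.2 y 97.5 yaw -12.0 iou 0.96
glue_pot 0.61 x 635.7 y 27.3 yaw -1.1 iou 0.87
glue_pot 0.23 x 618.9 y 109.8 yaw 3.5 iou 0.70
amber_jar_a 0.66 x 633.2 y 232.8 yaw 6.0 iou 0.95
amber_jar_a 0.64 x 640.0 y 158.8 yaw 7.0 iou 0.96
amber_jar_a 0.69 x 631.8 y 230.8 yaw 2.0 iou 0.95
tray 0.81 x 514.1 y 246.1 yaw -2.5 iou 0.92
case_blue 0.7 x 654.0 y 152.1 yaw 59.8 iou 0.75
case_blue 0.59 x 439.0 y 56.4 yaw 81.3 iou 0.94
case_green 0.77 x 426.3 y -25.5 yaw 88.6 iou 0.93
case_yellow 0.58 x 452.1 y 432.7 yaw 5.5 iou 0.94
case_yellow 0.36 x 638.4 y 231.2 yaw -88.4 iou 0.80
case_orange 0.73 x 564.7 y 425.3 yaw -4.9 iou 0.95
case_orange 0.47 x 476.4 y 247.1 yaw 8.7 iou 0.09
```

{"op": "drive_tool", "data": {"increments": [[[0,10,-35],[0,0,0.2],1],[[0,10,-35],[0,0,0],1],[[0,0,0],[0,0,0],1],[[0,0,0],[0,0,0],1]]}}

```text
clock: 3.6
eef_pos: [0.4875, 0.1768, 0.2693]
tool_rot: [0.728, 0.686, -0.003, -0.001]
ft_force: [0.6, -0.1, 2.3]
grip_width: 0.0852
grasp_force: 0.0
```

Run:
```python
from h import *
w=snap('wrist')
find(w,'tray',yaw=-.05)
q=np.array([.514,.246,-np.radians(3)])
im=w['image'].copy()
def W(X,q=q):
    c,s=np.cos(q[2]),np.sin(q[2]);return np.array(X)@np.array([[c,s,0],[-s,c,0],[0,0,1]])+[q[0],q[1],0]
# fit inner rim by max gray gradient: dark region
g=cv2.cvtColor(im,cv2.COLOR_RGB2GRAY)
np.save('g.npy',g);np.savez('cam.npz',K=w['K'],view=w['view'])
pts=proj(w,W(box(.11,.158,0,z0=.028)))
u0,v0=pts.min(0).astype(int)-70;u1,v1=pts.max(0).astype(int)+25
u0=max(u0,0);v0=max(v0,0)
S=3
cr=cv2.resize(im[v0:v1,u0:u1],None,fx=S,fy=S)
print(u0,v0,u1,v1)
cv2.imwrite('pics/tray.png',cr[:600,:800,::-1])
print(get_obs()['eef_pos'])
```

```text
tray 0.77 x 515.2 y 244.3 yaw -3.9 iou 0.95
184 0 379 207
[0.49016843 0.17732558 0.27305292]
```

View pics/tray.png

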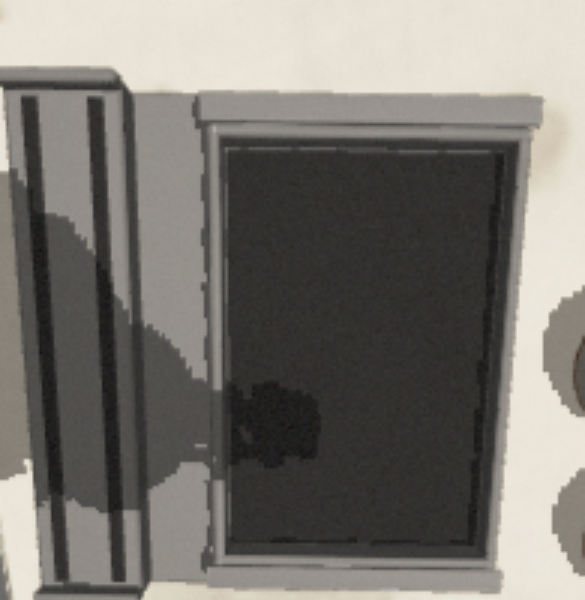

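Run:
```python
from h import *
from scipy.optimize import least_squares
d=np.load('cam.npz');p=dict(K=d['K'],view=d['view'])
uv=np.array([[220,137],[520,140],[487,557],[222,555]])/3-1/3+[184,0]
L=np.array([[-.055,.079,.028],[.055,.079,.028],[.055,-.079,.028],[-.055,-.079,.028]])
def W(q):
    c,s=np.cos(q[2]),np.sin(q[2]);return L@np.array([[c,s,0],[-s,c,0],[0,0,1]])+[q[0],q[1],0]
r=least_squares(lambda q:(proj(p,W(q))-uv).ravel(),[.51,.245,-.05])
print(r.x*[1e3,1e3,57.3],r.fun.round(1))
for u in uv:print(ray(p,*u,.028).round(4))
```

```text
[514.71681317 242.78660015  -4.15705276] [ 0.  -0.4 -0.4  0.1 -0.6  0.4  1.  -0.2]
[0.4655 0.3252 0.028 ]
[0.5758 0.3177 0.028 ]
[0.5646 0.1605 0.028 ]
[0.4528 0.1678 0.028 ]
```

{"op": "drive_tool", "data": {"increments": [[[4.5,-32.5,-30],[0,0,-0.5],1],[[4.5,-32.5,-30],[0,0,-0.5],1],[[4.5,-32.5,-30],[0,0,-0.5],1],[[4.5,-32.5,-30],[0,0,-0.5],1],[[0,0,0],[0,0,0],1],[[0,0,0],[0,0,0],1],[[0,0,0],[0,0,0],1]]}}

```text
clock: 4.28
eef_pos: [0.5083, 0.0553, 0.161]
tool_rot: [0.74, 0.672, 0.002, 0.001]
ft_force: [0.6, 0.5, 0.5]
grip_width: 0.0854
grasp_force: 0.0
```

```bash
cat >> h.py <<'E'
def st():
    o=get_obs();q=o['tool_rot'];print('TCP',(o['eef_pos']*1e3).round(1),'phi %.1f'%((np.degrees(2*np.arctan2(q[1],q[0]))-90+90)%180-90),'q',q.round(3),'j',o['joint_pos'].round(2),'t',o['clock'],'F',o['ft_force'].round(1),'w',round(o['grip_width']*1e3,1))
E
python3 - <<'E'
from h import *
st();w=snap('wrist','b1.png')
find(w,'green_block',yaw=-.1)
find(w,'case_blue',yaw=1.5)
find(w,'case_green',yaw=1.5)
find(w,'cap_carton',yaw=0)
E
```

```text
TCP [508.3  55.3 161. ] phi -5.5 q [0.74  0.672 0.002 0.001] j [ 0.11  0.3  -0.1   1.16  0.    1.77] t 4.2833 F [0.6 0.5 0.5] w 85.4
green_block 0.81 x 507.5 y 46.5 yaw -5.3 iou 0.98
case_blue 0.64 x 438.6 y 56.3 yaw 80.8 iou 0.96
case_blue 0.47 x 670.6 y 167.9 yaw 88.2 iou 0.59
case_green 0.66 x 427.3 y -25.7 yaw 89.1 iou 0.87
cap_carton 0.64 x 628.6 y 97.5 yaw -11.2 iou 0.96
cap_carton 0.48 x 397.2 y -110.7 yaw -30.1 iou 0.16
```

View pics/b1.png

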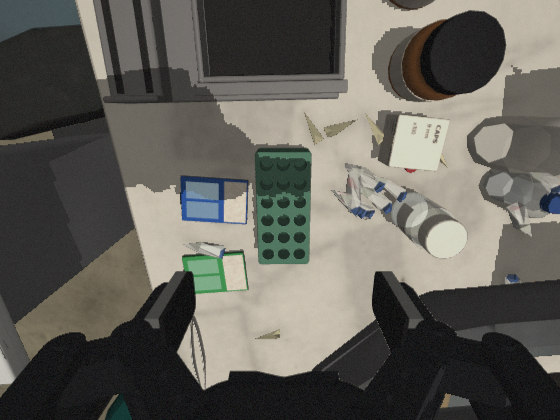

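{"op": "drive_tool", "data": {"increments": [[[-0.2,-2.2,-36],[0,0,0],1],[[-0.2,-2.2,-36],[0,0,0],1],[[-0.2,-2.2,-36],[0,0,0],1],[[-0.2,-2.2,-36],[0,0,0],1],[[0,0,-12],[0,0,0],0.9],[[0,0,0],[0,0,0],0.5],[[0,0,0],[0,0,0],0],[[0,0,0],[0,0,0],0]]}}

```text
clock: 5.2
eef_pos: [0.5069, 0.0472, 0.0041]
tool_rot: [0.74, 0.673, 0.001, 0.001]
ft_force: [0.7, 0.2, -0.9]
grip_width: 0.0488
grasp_force: 63.2
```

{"op": "drive_tool", "data": {"increments": [[[0,0,0],[0,0,0],0],[[0,0,0],[0,0,0],0],[[0,0,0],[0,0,0],0]]}}

```text
clock: 5.45
eef_pos: [0.5061, 0.0468, 0.0035]
tool_rot: [0.74, 0.673, 0.001, 0.001]
ft_force: [-0.7, 0.8, -1.6]
grip_width: 0.0493
grasp_force: 63.2
```

```bash
python3 -c "
from h import *
st()"
```

```text
TCP [506.1  46.8   3.5] phi -5.4 q [0.74  0.673 0.001 0.001] j [ 0.09  0.47 -0.31  0.78  0.    1.76] t 5.45 F [-0.7  0.8 -1.6] w 49.3
```

{"op": "drive_tool", "data": {"increments": [[[0,0,35],[0,0,0],0],[[0,10,35],[0,0,0.6],0],[[-0.6,34,0],[0,0,0.6],0],[[-0.6,34,0],[0,0,0],0],[[-0.6,34,0],[0,0,0],0],[[-0.6,34,0],[0,0,0],0],[[-0.5,30,0],[0,0,0],0],[[0,0,0],[0,0,0],0]]}}

```text
clock: 6.12
eef_pos: [0.5027, 0.2282, 0.0732]
tool_rot: [0.731, 0.683, 0.002, -0.001]
ft_force: [1.3, 1.1, -1.2]
grip_width: 0.0487
grasp_force: 63.4
```

{"op": "drive_tool", "data": {"increments": [[[0,0,-20],[0,0,0],0],[[0,0,0],[0,0,0],0],[[0,0,0],[0,0,0],0]]}}

```text
clock: 6.37
eef_pos: [0.5009, 0.2218, 0.0516]
tool_rot: [0.733, 0.681, -0.002, -0.0]
ft_force: [0.0, 0.6, -1.4]
grip_width: 0.049
grasp_force: 63.2
```

Run:
```python
from h import *
st()
w=snap('wrist','b2.png')
find(w,'green_block',yaw=-.07,z=.046)
```

```text
TCP [500.9 221.8  51.6] phi -4.2 q [ 0.733  0.681 -0.002 -0.   ] j [ 0.42  0.48 -0.15  0.95 -0.    2.06] t 6.3667 F [ 0.   0.6 -1.4] w 49.0
green_block 0.96 x 500.7 y 221.0 yaw -4.3 iou 0.89
```

View pics/b2.png

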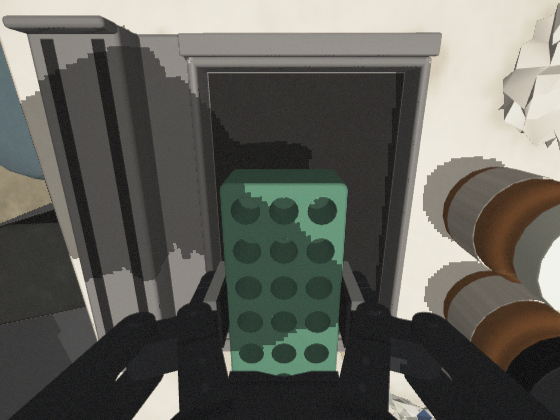

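{"op": "drive_tool", "data": {"increments": [[[2.3,1.3,0],[0,0,0],0],[[0,0,-20],[0,0,0],0],[[0,0,-15],[0,0,0],0],[[0,0,-4],[0,0,0],0],[[0,0,-2],[0,0,0],0],[[0,0,0],[0,0,0],0]]}}

```text
clock: 6.97
eef_pos: [0.5049, 0.2237, 0.0116]
tool_rot: [0.733, 0.68, 0.0, 0.0]
ft_force: [0.8, 0.1, -1.6]
grip_width: 0.0491
grasp_force: 63.3
```

Run:
```python
from h import *
st()
```

```text
TCP [504.9 223.7  11.6] phi -4.3 q [0.733 0.68  0.    0.   ] j [ 0.42  0.53 -0.18  0.86  0.    2.06] t 6.9667 F [ 0.8  0.1 -1.6] w 49.1
```

{"op": "drive_tool", "data": {"increments": [[[0,0,-1.5],[0,0,0],0],[[0,0,0],[0,0,0],0.68],[[0,0,0],[0,0,0],0.68],[[0,0,0],[0,0,0],0.68],[[0,0,36],[0,0,0],0.6],[[26,-2,0],[0,0,0],0],[[17,-1.2,0],[0,0,0],0],[[0,0,0],[0,0,0],0]]}}

```text
clock: 7.63
eef_pos: [0.552, 0.2212, 0.0478]
tool_rot: [0.733, 0.68, 0.003, 0.002]
ft_force: [-0.6, 0.1, -0.4]
grip_width: 0.015
grasp_force: 0.0
```

```bash
cat >> h.py <<'E'
def loc():
    o=get_obs();d=o['eef_pos'][:2]*1e3-[514.7,243];a=np.radians(-4.2);c,s=np.cos(a),np.sin(a);print('local',(d@np.array([[c,-s],[s,c]])).round(1))
E
python3 - <<'E'
from h import *
st();loc()
w=snap('wrist')
find(w,'green_block',yaw=-.07,z=.006)
E
```

```text
TCP [552.  221.2  47.8] phi -4.3 q [0.733 0.68  0.003 0.002] j [ 0.38  0.55 -0.02  0.99 -0.    2.03] t 7.6333 F [-0.6  0.1 -0.4] w 15.0
local [ 38.8 -19. ]
green_block 0.75 x 495.2 y 222.7 yaw -5.0 iou 0.81
```

{"op": "drive_tool", "data": {"increments": [[[-3,0.2,0],[0,0,0],0],[[0,0,-18],[0,0,0],0],[[0,0,-12],[0,0,0],0],[[0,0,0],[0,0,0],0],[[-8,0.6,0],[0,0,0],0],[[-8,0.6,0],[0,0,0],0],[[-5,0.4,0],[0,0,0],0],[[0,0,0],[0,0,0],0]]}}

```text
clock: 8.4
eef_pos: [0.5226, 0.2228, 0.0168]
tool_rot: [0.732, 0.681, 0.0, 0.0]
ft_force: [1.1, -0.2, -0.4]
grip_width: 0.0003
grasp_force: 0.0
```

Run:
```python
from h import *
st();loc()
```

```text
TCP [522.6 222.8  16.8] phi -4.2 q [0.732 0.681 0.    0.   ] j [ 0.4   0.55 -0.13  0.89 -0.    2.05] t 8.4 F [ 1.1 -0.2 -0.4] w 0.3
local [  9.4 -19.6]
```

{"op": "drive_tool", "data": {"increments": [[[-2,0.1,0],[0,0,0],0],[[0,0,0],[0,0,0],0],[[0,0,0],[0,0,0],0]]}}

```text
clock: 8.65
eef_pos: [0.5221, 0.2229, 0.0165]
tool_rot: [0.733, 0.681, 0.001, 0.0]
ft_force: [0.6, -0.2, 1.0]
grip_width: -0.0003
grasp_force: 0.4
```

{"op": "drive_tool", "data": {"increments": [[[-2,0.1,0],[0,0,0],0],[[0,0,0],[0,0,0],0],[[0,0,0],[0,0,0],0]]}}

```text
clock: 8.9
eef_pos: [0.522, 0.2229, 0.0167]
tool_rot: [0.733, 0.68, 0.002, 0.001]
ft_force: [5.2, -0.6, 0.5]
grip_width: 0.0002
grasp_force: 2.6
```

Run:
```python
from h import *
st();loc()
```

```text
TCP [522.  222.9  16.7] phi -4.3 q [0.733 0.68  0.002 0.001] j [ 0.4   0.55 -0.13  0.88 -0.    2.05] t 8.9 F [ 5.2 -0.6  0.5] w 0.2
local [  8.7 -19.5]
```

{"op": "drive_tool", "data": {"increments": [[[3,-0.2,0],[0,0,0],0],[[0,0,38],[0,0,0],0],[[-12,24,0],[0,0,0],0],[[-12,25,0],[0,0,0],0],[[-12,25,0],[0,0,0],0],[[0,0,0],[0,0,0],0],[[0,0,-25],[0,0,0],0],[[0,0,-13],[0,0,0],0]]}}

```text
clock: 9.57
eef_pos: [0.4853, 0.2966, 0.0145]
tool_rot: [0.732, 0.681, -0.001, -0.0]
ft_force: [-1.2, -0.5, -0.7]
grip_width: -0.0002
grasp_force: 0.0
```

{"op": "drive_tool", "data": {"increments": [[[0,0,0],[0,0,0],0],[[-0.4,-6,0],[0,0,0],0],[[-0.2,-3,0],[0,0,0],0],[[-0.1,-2,0],[0,0,0],0],[[0,0,0],[0,0,0],0],[[0,0,0],[0,0,0],0]]}}

```text
clock: 10.07
eef_pos: [0.4866, 0.2868, 0.0172]
tool_rot: [0.733, 0.681, 0.002, -0.001]
ft_force: [-0.7, 6.1, -0.6]
grip_width: -0.0
grasp_force: 2.4
```

Run:
```python
from h import *
st();loc()
```

```text
TCP [486.6 286.8  17.2] phi -4.2 q [ 0.733  0.681  0.002 -0.001] j [ 0.53  0.54 -0.14  0.88  0.    2.18] t 10.0667 F [-0.7  6.1 -0.6] w -0.0
local [-31.3  41.6]
```

{"op": "drive_tool", "data": {"increments": [[[0,2,0],[0,0,0],0],[[0,0,40],[0,0,0],0.4],[[0,0,40],[0,0,0],0.76],[[8,-9,36],[0,0,0],0.76],[[23,-31,0],[0,0,-2.5],0.76],[[23,-31,0],[0,0,-2.5],0.76],[[23,-31,0],[0,0,-2.4],0.76],[[23,-31,0],[0,0,0],0.76]]}}

```text
clock: 10.73
eef_pos: [0.5868, 0.1523, 0.1329]
tool_rot: [0.776, 0.631, 0.0, 0.001]
ft_force: [0.6, 1.2, -0.2]
grip_width: 0.0647
grasp_force: 0.0
```

{"op": "drive_tool", "data": {"increments": [[[21,-29,0],[0,0,0],0.76],[[20,-28,0],[0,0,0],0.76],[[0,0,0],[0,0,0],0.76],[[0,0,0],[0,0,0],0.76]]}}

```text
clock: 11.07
eef_pos: [0.6275, 0.0946, 0.1317]
tool_rot: [0.777, 0.63, -0.0, 0.0]
ft_force: [-0.5, 0.3, -0.4]
grip_width: 0.065
grasp_force: 0.0
```

Run:
```python
from h import *
st()
w=snap('wrist','c1.png')
find(w,'cap_carton',yaw=-.2);find(w,'glue_pot');find(w,'amber_jar_a')
```

```text
TCP [627.5  94.6 131.7] phi -11.9 q [ 0.777  0.63  -0.     0.   ] j [ 0.15  0.56  0.23  1.23 -0.    1.93] t 11.0667 F [-0.5  0.3 -0.4] w 65.0
cap_carton 0.97 x 628.8 y 97.5 yaw -11.0 iou 0.97
cap_carton 0.71 x 553.4 y 239.9 yaw -4.7 iou 0.28
amber_jar_a 0.97 x 632.0 y 233.4 yaw -3.2 iou 0.97
amber_jar_a 0.72 x 631.8 y 111.7 yaw 1.4 iou 0.58
amber_jar_a 0.71 x 638.8 y 158.4 yaw 3.3 iou 0.97
```

View pics/c1.png

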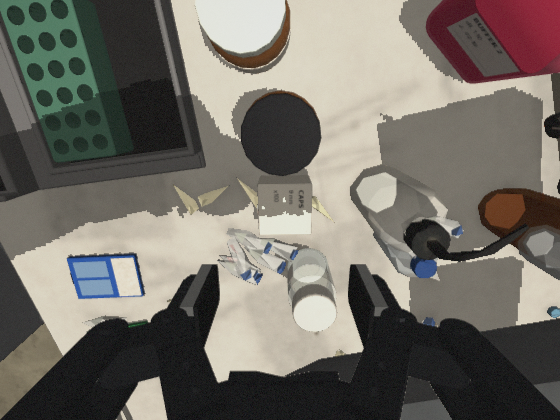

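{"op": "drive_tool", "data": {"increments": [[[1.3,2.9,-20],[0,0,0.8],0.76],[[0,0,-36],[0,0,0],0.76],[[0,0,-36],[0,0,0],0.76],[[0,0,-22],[0,0,0],0.76],[[0,0,-5],[0,0,0],0.6],[[0,0,0],[0,0,0],0],[[0,0,0],[0,0,0],0],[[0,0,0],[0,0,0],0]]}}

```text
clock: 11.93
eef_pos: [0.6299, 0.1012, 0.0153]
tool_rot: [0.77, 0.638, 0.002, 0.001]
ft_force: [-0.6, -0.4, 0.1]
grip_width: 0.0429
grasp_force: 65.6
```

Run:
```python
from h import *
st()
```

```text
TCP [629.9 101.2  15.3] phi -10.8 q [0.77  0.638 0.002 0.001] j [ 0.16  0.67  0.08  0.99 -0.    1.92] t 11.9333 F [-0.6 -0.4  0.1] w 42.9
```

{"op": "drive_tool", "data": {"increments": [[[0,-2,40],[0,0,0],0],[[0,0,40],[0,0,0],0],[[0,0,25],[0,0,0],0],[[-20,33.3,0],[0,0,2],0],[[-20,33.3,0],[0,0,2],0],[[-20,33.3,0],[0,0,2],0],[[-20,33.3,0],[0,0,0.6],0],[[-20,33.3,0],[0,0,0],0]]}}

```text
clock: 12.6
eef_pos: [0.5284, 0.2667, 0.1208]
tool_rot: [0.733, 0.68, 0.002, 0.001]
ft_force: [0.4, 0.6, -0.6]
grip_width: 0.0431
grasp_force: 65.8
```

{"op": "drive_tool", "data": {"increments": [[[-20,33.3,-20],[0,0,0],0],[[0,0,-30],[0,0,0],0],[[0,0,0],[0,0,0],0],[[0,0,0],[0,0,0],0]]}}

```text
clock: 12.93
eef_pos: [0.5083, 0.2966, 0.0693]
tool_rot: [0.732, 0.681, -0.001, 0.0]
ft_force: [0.4, -0.3, 0.6]
grip_width: 0.0428
grasp_force: 65.9
```

Run:
```python
from h import *
st();loc()
w=snap('wrist','c2.png')
find(w,'cap_carton',yaw=-.07,z=.055)
st()
```

```text
TCP [508.3 296.6  69.3] phi -4.2 q [ 0.732  0.681 -0.001  0.   ] j [ 0.53  0.53 -0.01  1.04 -0.    2.17] t 12.9333 F [ 0.4 -0.3  0.6] w 42.8
local [-10.3  52.9]
cap_carton 0.23 x 610.5 y 261.2 yaw 32.5 iou 0.61
TCP [510.8 296.5  71.1] phi -4.3 q [0.733 0.68  0.002 0.001] j [ 0.53  0.53 -0.    1.04 -0.    2.17] t 13.0333 F [-0.2 -0.2 -0.4] w 42.8
```

View pics/c2.png

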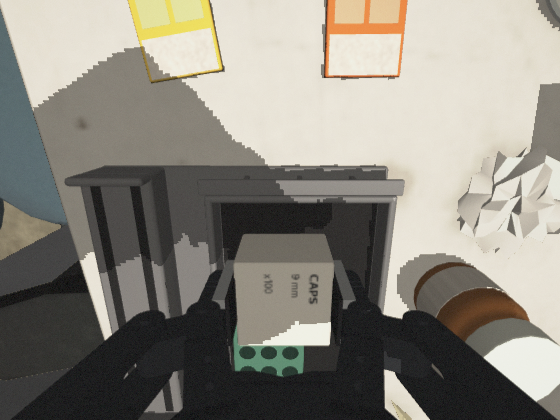

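Run:
```python
from h import *
from scipy.optimize import least_squares
w=snap('wrist')
uv=np.array([[237,265],[333,265],[330,345],[240,345],[240,235],[330,235]])
s=.022
L=np.array([[-s,s,.034],[s,s,.034],[s,-s,.034],[-s,-s,.034],[-s,s,0],[s,s,0]])
def W(q):
    c,s=np.cos(q[2]),np.sin(q[2]);return L@np.array([[c,s,0],[-s,c,0],[0,0,1]])+[q[0],q[1],q[3]]
r=least_squares(lambda q:(proj(w,W(q))-uv).ravel(),[.51,.298,-.07,.055])
print(r.x*[1e3,1e3,57.3,1e3],r.fun.round(1))
im=w['image'][225:355,200:370];cv2.imwrite('pics/c3.png',cv2.resize(im,None,fx=4,fy=4,interpolation=2)[:,:,::-1])
z=[]
st()
```

```text
[510.93434791 290.65498101  -4.35477613  57.1168162 ] [-1.6 -0.4  2.1 -0.4  0.2  0.6 -0.3  0.7  4.4 -0.2 -4.9 -0.2]
TCP [511.2 296.4  71.3] phi -4.3 q [0.733 0.68  0.002 0.001] j [ 0.53  0.53 -0.    1.04 -0.    2.17] t 13.0833 F [ 0.4 -0.2  0.1] w 43.0
```

View pics/c3.png

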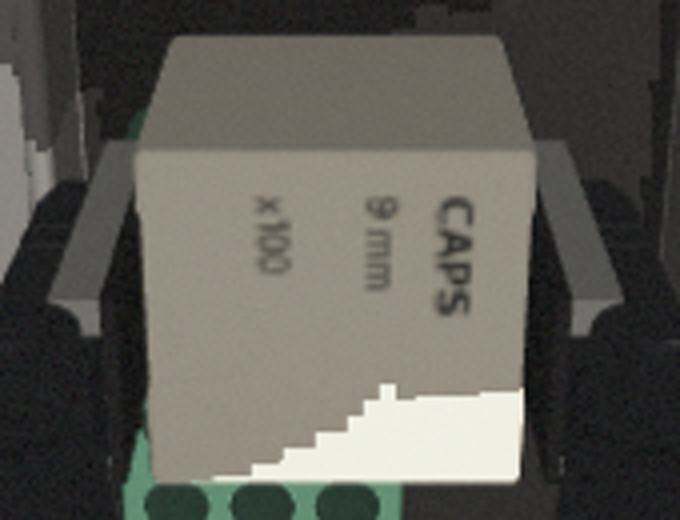

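Run:
```python
from h import *
from scipy.optimize import least_squares
w=snap('wrist')
uv=np.array([[233.8,262.5],[333.5,262.5],[330.3,345],[238.8,345],[243.8,234.3],[325,234.3]])-.4
s=.022
L=np.array([[-s,s,.034],[s,s,.034],[s,-s,.034],[-s,-s,.034],[-s,s,0],[s,s,0]])
def W(q):
    c,s=np.cos(q[2]),np.sin(q[2]);return L@np.array([[c,s,0],[-s,c,0],[0,0,1]])+[q[0],q[1],q[3]]
r=least_squares(lambda q:(proj(w,W(q))-uv).ravel(),[.51,.298,-.07,.055])
print(r.x*[1e3,1e3,57.3,1e3],r.fun.round(1))
st()
```

```text
[510.83950349 291.70334729  -4.21525357  57.7028547 ] [ 0.3  0.8  0.8  0.5 -0.5 -0.4  0.1 -0.  -0.4 -0.5 -0.6 -0.7]
TCP [511.3 296.3  71.1] phi -4.4 q [0.733 0.68  0.002 0.001] j [ 0.53  0.53 -0.    1.04 -0.    2.17] t 13.1333 F [ 0.6 -0.8  0.2] w 43.0
```

{"op": "drive_tool", "data": {"increments": [[[-2,6.8,0],[0,0,0],0],[[0,0,0],[0,0,0],0],[[0,0,-14],[0,0,0],0],[[0,0,0],[0,0,0],0]]}}

```text
clock: 13.47
eef_pos: [0.5064, 0.3028, 0.0535]
tool_rot: [0.733, 0.68, -0.001, -0.0]
ft_force: [0.1, 0.2, -0.9]
grip_width: 0.0426
grasp_force: 65.9
```

Run:
```python
from h import *
w=snap('wrist');st();loc()
im=w['image'][170:360,180:380];cv2.imwrite('pics/c4.png',cv2.resize(im,None,fx=3,fy=3,interpolation=2)[:,:,::-1])
```

```text
TCP [506.3 302.8  54. ] phi -4.3 q [ 0.733  0.68  -0.001 -0.   ] j [ 0.54  0.55 -0.02  1.01  0.    2.18] t 13.5167 F [-0.4 -0.3 -0.6] w 43.0
local [-12.8  59. ]
```

View pics/c4.png

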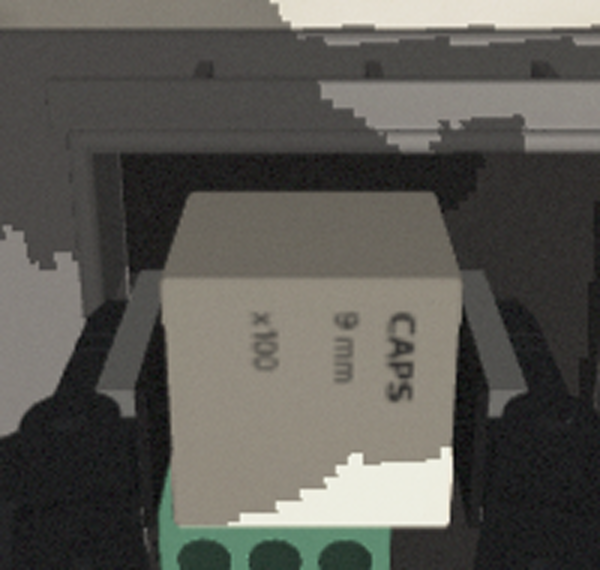

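{"op": "drive_tool", "data": {"increments": [[[0,0,-14],[0,0,0],0],[[0,0,-8],[0,0,0],0],[[0,0,-4],[0,0,0],0],[[0,0,-4],[0,0,0],0],[[0,0,0],[0,0,0],0]]}}

```text
clock: 13.93
eef_pos: [0.5135, 0.3045, 0.0335]
tool_rot: [0.734, 0.68, 0.007, 0.003]
ft_force: [-0.3, -8.3, 31.9]
grip_width: 0.0425
grasp_force: 76.4
```

{"op": "drive_tool", "data": {"increments": [[[0,0,-3],[0,0,0],0],[[0,0,0],[0,0,0],0],[[0,0,0],[0,0,0],0]]}}

```text
clock: 14.18
eef_pos: [0.514, 0.3044, 0.0326]
tool_rot: [0.734, 0.68, 0.008, 0.004]
ft_force: [-3.5, -10.8, 43.1]
grip_width: 0.0431
grasp_force: 79.0
```

Run:
```python
from h import *
st();loc()
```

```text
TCP [514.  304.4  32.6] phi -4.4 q [0.734 0.68  0.008 0.004] j [ 0.54  0.57 -0.04  0.94 -0.    2.18] t 14.1833 F [ -3.5 -10.8  43.1] w 43.1
local [-5.2 61.1]
```

{"op": "drive_tool", "data": {"increments": [[[0,0,12],[0,0,0],0],[[0,0,12],[0,0,0],0],[[0,0,0],[0,0,0],0],[[0,0,0],[0,0,0],0]]}}

```text
clock: 14.52
eef_pos: [0.5077, 0.3038, 0.0467]
tool_rot: [0.733, 0.68, 0.001, 0.0]
ft_force: [0.8, -0.3, -1.3]
grip_width: 0.0432
grasp_force: 73.7
```

Run:
```python
from h import *
from scipy.optimize import least_squares
w=snap('wrist');st();loc();o=get_obs()
im=w['image'][170:360,180:380];cv2.imwrite('pics/c5.png',cv2.resize(im,None,fx=3,fy=3,interpolation=2)[:,:,::-1])
np.savez('cam.npz',K=w['K'],view=w['view'])
```

```text
TCP [507.  303.4  45.6] phi -4.2 q [ 0.733  0.68  -0.    -0.   ] j [ 0.54  0.56 -0.03  0.99  0.    2.18] t 14.5667 F [-1.2 -0.4 -0.6] w 43.1
local [-12.1  59.6]
```

View pics/c5.png

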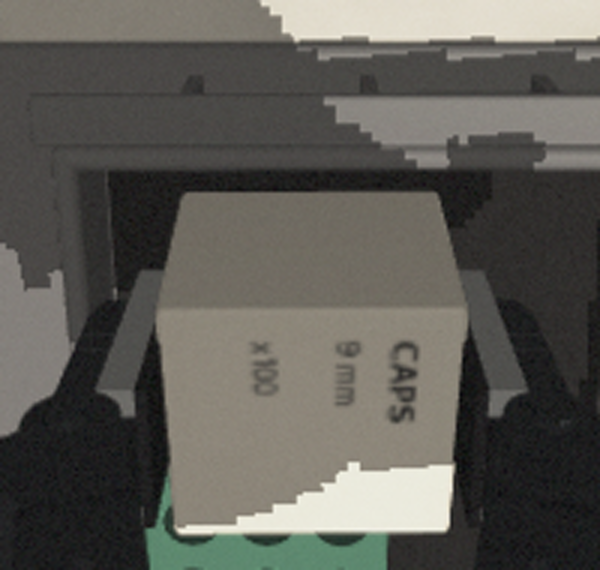

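Run:
```python
from h import *
d=np.load('cam.npz');p=dict(K=d['K'],view=d['view'])
def l(P):
    d=P[:2]*1e3-[514.7,243];a=np.radians(-4.2);c,s=np.cos(a),np.sin(a);return (d@np.array([[c,-s],[s,c]])).round(1)
for u,v,z in[(280,170,.028),(108,170,.028),(280,160,.028),(280,170,.024),(310,192,.030),(310,192,.034),(310,192,.038),(310,308,.066),(310,532,.066),(160,308,.066),(465,308,.066)]:
    print(u,v,z,l(ray(p,u/3+180,v/3+170,z)))
```

```text
280 170 0.028 [-17.1  79.2]
108 170 0.028 [-49.   79.2]
280 160 0.028 [-17.1  81.2]
280 170 0.024 [-17.3  77.7]
310 192 0.03 [-11.6  75.6]
310 192 0.034 [-11.6  77.3]
310 192 0.038 [-11.6  78.9]
310 308 0.066 [-11.6  71.8]
310 532 0.066 [-11.6  30.6]
160 308 0.066 [-34.   71.9]
465 308 0.066 [11.5 71.8]
```

{"op": "drive_tool", "data": {"increments": [[[0,-2,0],[0,0,0],0],[[0,0,-8],[0,0,0],0],[[0,0,-4],[0,0,0],0],[[0,0,0],[0,0,0],0]]}}

```text
clock: 14.9
eef_pos: [0.5058, 0.3008, 0.0315]
tool_rot: [0.733, 0.681, -0.002, -0.0]
ft_force: [-0.7, 0.4, -0.7]
grip_width: 0.0425
grasp_force: 73.6
```

{"op": "drive_tool", "data": {"increments": [[[0,0,-4],[0,0,0],0],[[0,0,0],[0,0,0],0],[[0,0,0],[0,0,0],0]]}}

```text
clock: 15.15
eef_pos: [0.5067, 0.3011, 0.0291]
tool_rot: [0.733, 0.681, -0.001, -0.0]
ft_force: [-0.4, -1.6, 0.1]
grip_width: 0.0428
grasp_force: 73.6
```

Run:
```python
from h import *
st();loc()
```

```text
TCP [506.7 301.1  29.1] phi -4.2 q [ 0.733  0.681 -0.001 -0.   ] j [ 0.54  0.57 -0.05  0.95 -0.    2.18] t 15.15 F [-0.4 -1.6  0.1] w 42.8
local [-12.3  57.4]
```

{"op": "drive_tool", "data": {"increments": [[[0,0,-4],[0,0,0],0],[[0,0,-3],[0,0,0],0],[[0,0,0],[0,0,0],0],[[0,0,0],[0,0,0],0]]}}

```text
clock: 15.48
eef_pos: [0.5069, 0.3012, 0.0224]
tool_rot: [0.733, 0.68, -0.0, -0.0]
ft_force: [0.1, -0.7, -0.4]
grip_width: 0.0428
grasp_force: 73.5
```

{"op": "drive_tool", "data": {"increments": [[[0,0,-2],[0,0,0],0],[[0,0,0],[0,0,0],0],[[0,0,0],[0,0,0],0.6],[[0,0,0],[0,0,0],0.6],[[0,0,0],[0,0,0],0.6],[[0,0,35],[0,0,0],0.6],[[0,0,35],[0,0,0],0.4],[[0,0,0],[0,0,0],0.2]]}}

```text
clock: 16.15
eef_pos: [0.5112, 0.3042, 0.098]
tool_rot: [0.733, 0.681, 0.006, 0.001]
ft_force: [1.3, 0.4, 0.7]
grip_width: 0.0277
grasp_force: 0.0
```

Run:
```python
from h import *
st();loc()
w=snap('wrist','c6.png');t=snap('top')
for p in(w,t):find(p,'cap_carton',yaw=-.07,z=.006);find(p,'green_block',yaw=-.07,z=.006)
```

```text
TCP [511.2 304.2  98. ] phi -4.2 q [0.733 0.681 0.006 0.001] j [0.54 0.5  0.03 1.09 0.   2.18] t 16.15 F [1.3 0.4 0.7] w 27.7
local [-8.  60.7]
cap_carton 0.62 x 506.2 y 297.9 yaw -3.6 iou 0.90
green_block 0.75 x 497.1 y 206.4 yaw -13.9 iou 0.59
green_block 0.65 x 490.5 y 206.0 yaw -5.8 iou 0.46
```

View pics/c6.png

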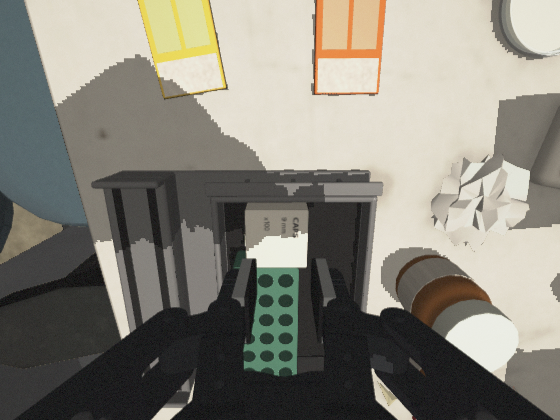

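{"op": "drive_tool", "data": {"increments": [[[20,-4,0],[0,0,0],0],[[18.5,-4.5,0],[0,0,0],0],[[0,0,0],[0,0,0],0],[[0,0,-35],[0,0,0],0],[[0,0,-30],[0,0,0],0],[[0,0,-14],[0,0,0],0],[[-8,0.6,0],[0,0,0],0],[[-8,0.6,0],[0,0,0],0]]}}

```text
clock: 17.12
eef_pos: [0.528, 0.2935, 0.0099]
tool_rot: [0.733, 0.68, -0.002, -0.001]
ft_force: [-0.6, -1.1, -0.2]
grip_width: -0.0001
grasp_force: 0.1
```

{"op": "drive_tool", "data": {"increments": [[[-7,0.5,0],[0,0,0],0],[[-4,0.3,0],[0,0,0],0],[[0,0,0],[0,0,0],0],[[0,0,0],[0,0,0],0]]}}

```text
clock: 17.45
eef_pos: [0.5213, 0.2946, 0.0133]
tool_rot: [0.733, 0.68, 0.002, 0.003]
ft_force: [7.0, -3.6, -0.0]
grip_width: 0.0001
grasp_force: 3.2
```

Run:
```python
from h import *
st();loc()
```

```text
TCP [521.3 294.6  13.3] phi -4.3 q [0.733 0.68  0.002 0.003] j [ 0.52  0.6  -0.04  0.92 -0.    2.16] t 17.45 F [ 7.  -3.6 -0. ] w 0.1
local [ 2.8 52. ]
```

{"op": "drive_tool", "data": {"increments": [[[5,0,0],[0,0,0],0],[[0,0,40],[0,0,0],0],[[0,0,40],[0,0,0],0.5],[[10,-5,38],[0,0,0],0.95],[[32,-19,0],[0,0,0],0.95],[[32,-19,0],[0,0,0],0.95],[[31,-18,0],[0,0,0],0.95],[[0,0,0],[0,0,0],0.95]]}}

```text
clock: 18.12
eef_pos: [0.633, 0.2303, 0.1295]
tool_rot: [0.735, 0.679, 0.001, 0.001]
ft_force: [-0.3, 0.8, 0.2]
grip_width: 0.0724
grasp_force: 0.0
```

Run:
```python
from h import *
st()
w=snap('wrist');t=snap('top')
for p in(w,t):find(p,'amber_jar_a');find(p,'glue_pot')
```

```text
TCP [633.  230.3 129.5] phi -4.5 q [0.735 0.679 0.001 0.001] j [ 0.35  0.64  0.36  1.28 -0.    2.  ] t 18.1167 F [-0.3  0.8  0.2] w 72.4
amber_jar_a 0.88 x 639.1 y 158.2 yaw -3.5 iou 0.86
amber_jar_a 0.61 x 454.6 y 4.1 yaw 14.5 iou 0.04
amber_jar_a 0.56 x 632.3 y 232.2 yaw -0.3 iou 0.97
amber_jar_a 0.44 x 525.1 y 299.2 yaw -4.8 iou 0.54
glue_pot 0.68 x 636.5 y 24.7 yaw 12.2 iou 0.08
glue_pot 0.8 x 634.6 y 25.6 yaw 5.3 iou 0.86
glue_pot 0.45 x 414.4 y 320.4 yaw 16.5 iou 0.09
```

{"op": "drive_tool", "data": {"increments": [[[-0.7,2,-10],[0,0,0],0.95],[[0,0,-38],[0,0,0],0.95],[[0,0,-36],[0,0,0],0.95],[[0,0,-6],[0,0,0],0.7],[[0,0,0],[0,0,0],0],[[0,0,0],[0,0,0],0],[[0,0,0],[0,0,0],0],[[0,0,0],[0,0,0],0]]}}

```text
clock: 19.08
eef_pos: [0.6293, 0.2367, 0.0422]
tool_rot: [0.733, 0.681, 0.002, 0.001]
ft_force: [0.3, 0.7, -2.1]
grip_width: 0.0529
grasp_force: 62.9
```

Run:
```python
from h import *
st();camera('top');st();camera('top');st()
```

```text
TCP [629.3 236.7  42.2] phi -4.2 q [0.733 0.681 0.002 0.001] j [0.36 0.7  0.23 1.1  0.   2.  ] t 19.0833 F [ 0.3  0.7 -2.1] w 52.9
TCP [629.1 236.5  42. ] phi -4.2 q [0.733 0.681 0.002 0.001] j [0.36 0.7  0.23 1.1  0.   2.  ] t 19.1333 F [ 0.1  0.5 -1.4] w 53.0
TCP [628.9 236.4  41.7] phi -4.2 q [0.733 0.681 0.001 0.001] j [0.36 0.7  0.23 1.1  0.   2.  ] t 19.1833 F [ 0.5  0.5 -2.2] w 52.9
```

{"op": "drive_tool", "data": {"increments": [[[0,0,30],[0,0,0],0],[[0,0,25],[0,0,0],0],[[-28,19.5,0],[0,0,0],0],[[-28,19.5,0],[0,0,0],0],[[-28,19.5,0],[0,0,0],0],[[0,0,0],[0,0,0],0],[[0,0,0],[0,0,0],0],[[0,0,0],[0,0,0],0]]}}

```text
clock: 19.85
eef_pos: [0.5445, 0.2948, 0.0958]
tool_rot: [0.733, 0.681, 0.001, 0.0]
ft_force: [-0.3, -0.4, -1.7]
grip_width: 0.053
grasp_force: 63.8
```

Run:
```python
from h import *
st();loc()
w=snap('wrist','j1.png');z=(get_obs()['eef_pos'][2]-.0417)
find(w,'amber_jar_a',z=z)
```

```text
TCP [544.5 294.8  95.8] phi -4.2 q [0.733 0.681 0.001 0.   ] j [ 0.5   0.56  0.12  1.13 -0.    2.14] t 19.85 F [-0.3 -0.4 -1.7] w 53.0
local [25.9 53.8]
amber_jar_a 0.91 x 543.8 y 289.6 yaw 4.0 iou 0.93
amber_jar_a 0.84 x 628.1 y 136.3 yaw 20.3 iou 0.53
amber_jar_a 0.53 x 534.4 y 335.1 yaw -3.3 iou 0.25
amber_jar_a 0.45 x 484.0 y 329.5 yaw -13.5 iou 0.56
```

{"op": "drive_tool", "data": {"increments": [[[0.5,0.3,-25],[0,0,0],0],[[0,0,-14],[0,0,0],0],[[0,0,-5],[0,0,0],0],[[0,0,-3],[0,0,0],0],[[0,0,0],[0,0,0],0],[[0,0,0],[0,0,0],0]]}}

```text
clock: 20.45
eef_pos: [0.5465, 0.2956, 0.0601]
tool_rot: [0.733, 0.68, 0.005, 0.001]
ft_force: [-22.0, -7.7, 54.7]
grip_width: 0.0531
grasp_force: 90.1
```

Run:
```python
from h import *
st();loc()
```

```text
TCP [546.5 295.6  60.1] phi -4.3 q [0.733 0.68  0.005 0.001] j [0.5  0.59 0.07 1.04 0.   2.14] t 20.45 F [-22.   -7.7  54.7] w 53.1
local [27.8 54.8]
```

{"op": "drive_tool", "data": {"increments": [[[0,0,14],[0,0,0],0],[[0,0,14],[0,0,0],0],[[-2.5,-2,0],[0,0,0],0],[[0,0,0],[0,0,0],0],[[0,0,0],[0,0,0],0]]}}

```text
clock: 20.87
eef_pos: [0.5421, 0.2918, 0.0748]
tool_rot: [0.733, 0.68, -0.001, -0.0]
ft_force: [-0.1, -0.1, -0.8]
grip_width: 0.0529
grasp_force: 78.2
```

Run:
```python
from h import *
st();loc()
w=snap('wrist','j2.png')
find(w,'amber_jar_a',z=get_obs()['eef_pos'][2]-.042)
```

```text
TCP [542.1 291.8  74.8] phi -4.3 q [ 0.733  0.68  -0.001 -0.   ] j [ 0.49  0.57  0.08  1.08 -0.    2.14] t 20.8667 F [-0.1 -0.1 -0.8] w 52.9
local [23.7 50.7]
amber_jar_a 0.69 x 624.9 y 132.4 yaw 19.3 iou 0.53
amber_jar_a 0.65 x 541.2 y 285.9 yaw 4.7 iou 0.91
```

View pics/j2.png

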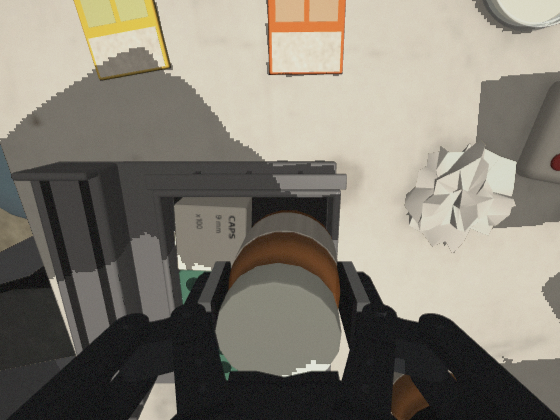

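{"op": "drive_tool", "data": {"increments": [[[0,0.5,-10],[0,0,0],0],[[0,0,-8],[0,0,0],0],[[0,0,-4],[0,0,0],0],[[0,0,0],[0,0,0],0],[[0,0,0],[0,0,0],0]]}}

```text
clock: 21.38
eef_pos: [0.541, 0.2929, 0.0526]
tool_rot: [0.733, 0.681, -0.001, -0.0]
ft_force: [0.2, -0.0, -0.6]
grip_width: 0.0527
grasp_force: 78.2
```

{"op": "drive_tool", "data": {"increments": [[[0,0,-2],[0,0,0],0],[[0,0,0],[0,0,0],0],[[0,0,0],[0,0,0],0]]}}

```text
clock: 21.63
eef_pos: [0.5419, 0.2933, 0.0519]
tool_rot: [0.733, 0.681, 0.0, 0.0]
ft_force: [-0.9, 0.7, -1.7]
grip_width: 0.0532
grasp_force: 78.2
```

Run:
```python
from h import *
st();loc()
```

```text
TCP [541.9 293.3  51.9] phi -4.2 q [0.733 0.681 0.    0.   ] j [0.5  0.59 0.06 1.03 0.   2.14] t 21.6333 F [-0.9  0.7 -1.7] w 53.2
local [23.4 52.1]
```

{"op": "drive_tool", "data": {"increments": [[[0,0,-2],[0,0,0],0],[[0,0,0],[0,0,0],0],[[0,0,-2],[0,0,0],0],[[0,0,0],[0,0,0],0],[[0,0,0],[0,0,0],0]]}}

```text
clock: 22.05
eef_pos: [0.5417, 0.2932, 0.0476]
tool_rot: [0.733, 0.68, -0.0, -0.0]
ft_force: [-0.5, 0.4, -0.5]
grip_width: 0.0529
grasp_force: 78.2
```

{"op": "drive_tool", "data": {"increments": [[[0,0,-2],[0,0,0],0],[[0,0,0],[0,0,0],0],[[0,0,0],[0,0,0],0]]}}

```text
clock: 22.3
eef_pos: [0.5418, 0.2932, 0.0456]
tool_rot: [0.733, 0.681, -0.0, -0.0]
ft_force: [0.0, -0.9, -2.5]
grip_width: 0.0529
grasp_force: 78.2
```

{"op": "drive_tool", "data": {"increments": [[[0,0,-2],[0,0,0],0],[[0,0,0],[0,0,0],0],[[0,0,0],[0,0,0],0]]}}

```text
clock: 22.55
eef_pos: [0.5421, 0.2934, 0.0439]
tool_rot: [0.733, 0.681, 0.0, 0.0]
ft_force: [0.7, -1.0, -0.4]
grip_width: 0.0532
grasp_force: 78.2
```

{"op": "drive_tool", "data": {"increments": [[[0,0,-2],[0,0,0],0],[[0,0,0],[0,0,0],0],[[0,0,0],[0,0,0],0]]}}

```text
clock: 22.8
eef_pos: [0.5422, 0.2935, 0.0437]
tool_rot: [0.733, 0.681, 0.001, 0.0]
ft_force: [-1.4, -0.9, 8.6]
grip_width: 0.0529
grasp_force: 78.4
```

{"op": "drive_tool", "data": {"increments": [[[0,0,-2],[0,0,0],0],[[0,0,0],[0,0,0],0],[[0,0,0],[0,0,0],0]]}}

```text
clock: 23.05
eef_pos: [0.5423, 0.2938, 0.0435]
tool_rot: [0.733, 0.681, 0.001, 0.0]
ft_force: [-5.1, -2.9, 15.5]
grip_width: 0.0531
grasp_force: 78.1
```

{"op": "drive_tool", "data": {"increments": [[[0,0,0],[0,0,0],0.8],[[0,0,0],[0,0,0],0.8],[[0,0,0],[0,0,0],0.9],[[0,0,5],[0,0,0],0.9],[[0,0,40],[0,0,0],0.9],[[0,0,40],[0,0,0],0.9],[[0,0,0],[0,0,0],0.9],[[0,0,0],[0,0,0],0.9]]}}

```text
clock: 23.72
eef_pos: [0.5442, 0.2945, 0.1283]
tool_rot: [0.733, 0.68, 0.004, 0.001]
ft_force: [0.3, 1.1, 0.4]
grip_width: 0.077
grasp_force: 0.0
```

Run:
```python
from h import *
st();loc()
w=snap('wrist','j3.png');s=snap('side','js.png');t=snap('top')
for p in(w,s,t):
    find(p,'amber_jar_a',near=[.54,.29],z=.006)
find(w,'cap_carton',z=.006);find(w,'green_block',z=.006)
```

```text
TCP [544.2 294.5 128.3] phi -4.2 q [0.733 0.68  0.004 0.001] j [ 0.5   0.53  0.16  1.19 -0.    2.14] t 23.7167 F [0.3 1.1 0.4] w 77.0
local [25.6 53.5]
amber_jar_a 0.65 x 545.1 y 290.5 yaw 3.2 iou 0.96
amber_jar_a 0.63 x 545.5 y 282.4 yaw -2.6 iou 0.85
amber_jar_a 0.41 x 494.2 y 285.3 yaw 10.0 iou 0.44
cap_carton 0.85 x 493.0 y 298.5 yaw -9.5 iou 0.90
green_block 0.87 x 490.8 y 214.8 yaw -3.9 iou 0.83
```

{"op": "drive_tool", "data": {"increments": [[[24,-34,2],[0,0,0],0.95],[[24,-34,0],[0,0,0],0.95],[[24,-34,0],[0,0,0],0.95],[[23,-34,0],[0,0,0],0.95],[[0,0,0],[0,0,0],0.95],[[0,0,0],[0,0,0],0.95],[[0,0,0],[0,0,0],0.95]]}}

```text
clock: 24.7
eef_pos: [0.6364, 0.157, 0.126]
tool_rot: [0.733, 0.68, -0.001, -0.001]
ft_force: [0.5, -0.1, 0.1]
grip_width: 0.0812
grasp_force: 0.0
```

Run:
```python
from h import *
st()
w=snap('wrist')
find(w,'amber_jar_a',near=[.64,.16]);find(w,'glue_pot')
```

```text
TCP [636.4 157.  126. ] phi -4.3 q [ 0.733  0.68  -0.001 -0.001] j [0.24 0.61 0.29 1.25 0.   1.89] t 24.7 F [ 0.5 -0.1  0.1] w 81.2
amber_jar_a 0.67 x 639.1 y 158.8 yaw 3.5 iou 0.97
glue_pot 0.86 x 637.2 y 44.7 yaw 1.8 iou 0.62
```

{"op": "drive_tool", "data": {"increments": [[[2.5,1.5,-20],[0,0,0],0.95],[[0,0,-36],[0,0,0],0.95],[[0,0,-28],[0,0,0],0.95],[[0,0,0],[0,0,0],0.7],[[0,0,0],[0,0,0],0],[[0,0,0],[0,0,0],0],[[0,0,0],[0,0,0],0],[[0,0,0],[0,0,0],0]]}}

```text
clock: 25.52
eef_pos: [0.6408, 0.1594, 0.0452]
tool_rot: [0.733, 0.681, 0.002, 0.001]
ft_force: [-0.0, -0.2, -1.0]
grip_width: 0.052
grasp_force: 62.4
```

{"op": "drive_tool", "data": {"increments": [[[0,0,0],[0,0,0],0],[[0,0,30],[0,0,0],0],[[0,0,30],[0,0,0],0],[[0,0,0],[0,0,0],0],[[0,0,0],[0,0,0],0],[[0,0,0],[0,0,0],0]]}}

```text
clock: 26.02
eef_pos: [0.6394, 0.1587, 0.1032]
tool_rot: [0.733, 0.68, 0.0, 0.0]
ft_force: [-0.3, 0.3, -2.1]
grip_width: 0.0519
grasp_force: 63.0
```

Run:
```python
from h import *
st()
w=snap('wrist');z=get_obs()['eef_pos'][2]-.041
find(w,'amber_jar_a',near=[.64,.16],z=z)
```

```text
TCP [639.4 158.7 103.2] phi -4.2 q [0.733 0.68  0.    0.   ] j [0.24 0.63 0.26 1.21 0.   1.89] t 26.0167 F [-0.3  0.3 -2.1] w 51.9
amber_jar_a 0.56 x 639.0 y 159.2 yaw 4.0 iou 0.95
```

{"op": "drive_tool", "data": {"increments": [[[-25.2,18.6,0],[0,0,0],0],[[-25.2,18.6,0],[0,0,0],0],[[-25.2,18.6,0],[0,0,0],0],[[-25.2,18.6,0],[0,0,0],0],[[0,0,-25],[0,0,0],0],[[0,0,0],[0,0,0],0],[[0,0,0],[0,0,0],0],[[0,0,0],[0,0,0],0]]}}

```text
clock: 26.78
eef_pos: [0.5383, 0.2326, 0.0772]
tool_rot: [0.733, 0.68, -0.001, -0.0]
ft_force: [1.5, 1.0, -0.7]
grip_width: 0.0517
grasp_force: 94.1
```

Run:
```python
from h import *
st();loc()
w=snap('wrist');z=get_obs()['eef_pos'][2]-.043
find(w,'amber_jar_a',near=[.54,.23],z=z)
find(w,'amber_jar_a',near=[.545,.29],z=.006)
```

```text
TCP [538.3 232.6  77.2] phi -4.3 q [ 0.733  0.68  -0.001 -0.   ] j [ 0.41  0.52 -0.    1.05 -0.    2.05] t 26.7833 F [ 1.5  1.  -0.7] w 51.7
local [24.3 -8.6]
amber_jar_a 0.76 x 538.3 y 228.5 yaw -2.6 iou 0.94
```

{"op": "drive_tool", "data": {"increments": [[[0,0,-12],[0,0,0],0],[[0,0,-6],[0,0,0],0],[[0,0,0],[0,0,0],0],[[0,0,0],[0,0,0],0]]}}

```text
clock: 27.27
eef_pos: [0.5386, 0.2325, 0.0597]
tool_rot: [0.733, 0.68, -0.0, 0.0]
ft_force: [-0.0, -2.6, -1.7]
grip_width: 0.0515
grasp_force: 111.2
```

{"op": "drive_tool", "data": {"increments": [[[0,0,-4],[0,0,0],0],[[0,0,0],[0,0,0],0],[[0,0,0],[0,0,0],0]]}}

```text
clock: 27.52
eef_pos: [0.5384, 0.2329, 0.0554]
tool_rot: [0.733, 0.68, -0.0, -0.0]
ft_force: [-0.4, -1.2, -1.9]
grip_width: 0.0515
grasp_force: 110.6
```

{"op": "drive_tool", "data": {"increments": [[[0,0,-3],[0,0,0],0],[[0,0,0],[0,0,0],0],[[0,0,0],[0,0,0],0]]}}

```text
clock: 27.77
eef_pos: [0.5384, 0.2331, 0.0526]
tool_rot: [0.733, 0.681, -0.0, -0.0]
ft_force: [0.7, 2.1, -0.2]
grip_width: 0.0521
grasp_force: 110.4
```

{"op": "drive_tool", "data": {"increments": [[[0,0,-2],[0,0,0],0],[[0,0,0],[0,0,0],0],[[0,0,0],[0,0,0],0]]}}

```text
clock: 28.02
eef_pos: [0.5385, 0.2331, 0.0507]
tool_rot: [0.733, 0.681, -0.0, -0.0]
ft_force: [1.0, -3.0, -2.1]
grip_width: 0.0518
grasp_force: 110.1
```

{"op": "drive_tool", "data": {"increments": [[[0,0,-2],[0,0,0],0],[[0,0,0],[0,0,0],0],[[0,0,0],[0,0,0],0]]}}

```text
clock: 28.27
eef_pos: [0.5385, 0.2331, 0.0487]
tool_rot: [0.733, 0.681, -0.0, -0.0]
ft_force: [-0.0, 1.8, -1.1]
grip_width: 0.052
grasp_force: 110.0
```

Run:
```python
from h import *
st();loc()
w=snap('wrist','j4.png')
find(w,'amber_jar_a',near=[.54,.23],z=.006)
find(w,'amber_jar_a',near=[.545,.29],z=.006)
find(snap('side'),'amber_jar_a',z=.006)
```

```text
TCP [538.5 233.1  48.7] phi -4.2 q [ 0.733  0.681 -0.    -0.   ] j [ 0.41  0.55 -0.04  0.99  0.    2.05] t 28.2667 F [-0.   1.8 -1.1] w 52.0
local [24.5 -8.1]
amber_jar_a 0.64 x 545.4 y 291.4 yaw 4.2 iou 0.97
amber_jar_a 0.58 x 537.7 y 225.8 yaw -8.2 iou 0.83
amber_jar_a 0.64 x 545.4 y 291.4 yaw 4.2 iou 0.97
amber_jar_a 0.83 x 540.1 y 217.8 yaw 0.2 iou 0.59
amber_jar_a 0.71 x 414.1 y 323.3 yaw 3.6 iou 0.32
amber_jar_a 0.64 x 546.8 y 282.6 yaw -2.6 iou 0.86
```

{"op": "drive_tool", "data": {"increments": [[[0,0,-2],[0,0,0],0],[[0,0,0],[0,0,0],0],[[0,0,0],[0,0,0],0]]}}

```text
clock: 28.77
eef_pos: [0.5385, 0.2331, 0.0466]
tool_rot: [0.733, 0.681, -0.0, -0.0]
ft_force: [1.3, -2.2, -1.9]
grip_width: 0.0516
grasp_force: 109.9
```

{"op": "drive_tool", "data": {"increments": [[[0,0,-2],[0,0,0],0],[[0,0,0],[0,0,0],0],[[0,0,0],[0,0,0],0]]}}

```text
clock: 29.02
eef_pos: [0.5385, 0.2331, 0.0446]
tool_rot: [0.733, 0.68, -0.0, -0.0]
ft_force: [0.5, 1.5, -1.4]
grip_width: 0.0517
grasp_force: 109.8
```

Run:
```python
from h import *
st()
p=snap('wrist','j5.png');im=p['image'].copy()
# overlay upright model at expected place for comparison
cv2.imwrite('pics/j5.png',np.hstack([im,snap('side')['image'][140:280,160:360].repeat(3,0).repeat(2,1)[:420,:240]])[:,:,::-1])
```

```text
TCP [538.5 233.1  44.6] phi -4.2 q [ 0.733  0.68  -0.    -0.   ] j [ 0.41  0.55 -0.04  0.98 -0.    2.05] t 29.0167 F [ 0.5  1.5 -1.4] w 51.7
```

View pics/j5.png

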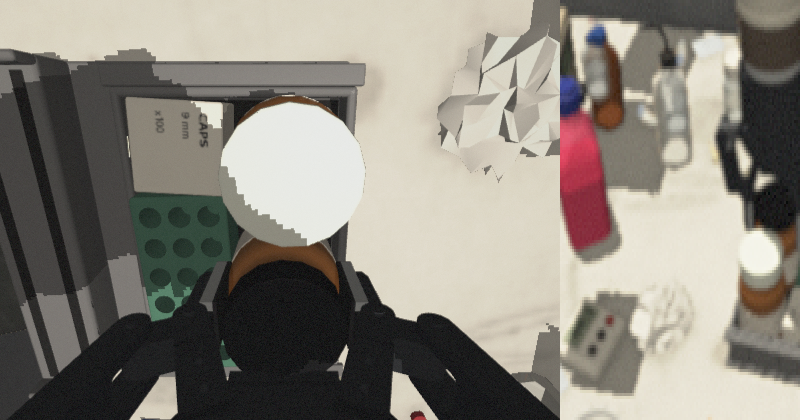

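{"op": "drive_tool", "data": {"increments": [[[0,0,-2],[0,0,0],0],[[0,0,0],[0,0,0],0],[[0,0,0],[0,0,0],0]]}}

```text
clock: 29.37
eef_pos: [0.5385, 0.2331, 0.0426]
tool_rot: [0.733, 0.681, -0.0, -0.0]
ft_force: [1.3, -1.0, -2.0]
grip_width: 0.0519
grasp_force: 109.7
```

{"op": "drive_tool", "data": {"increments": [[[0,0,-2],[0,0,0],0],[[0,0,0],[0,0,0],0],[[0,0,0],[0,0,0],0]]}}

```text
clock: 29.62
eef_pos: [0.5388, 0.2329, 0.0417]
tool_rot: [0.733, 0.68, 0.0, 0.0]
ft_force: [-1.1, -1.6, 5.2]
grip_width: 0.0517
grasp_force: 111.4
```

{"op": "drive_tool", "data": {"increments": [[[0,0,-2],[0,0,0],0],[[0,0,0],[0,0,0],0],[[0,0,0],[0,0,0],0]]}}

```text
clock: 29.87
eef_pos: [0.5388, 0.2329, 0.0416]
tool_rot: [0.733, 0.68, 0.001, 0.0]
ft_force: [-6.2, -3.9, 15.8]
grip_width: 0.0516
grasp_force: 112.7
```

{"op": "drive_tool", "data": {"increments": [[[0,0,1],[0,0,0],0],[[0,0,0],[0,0,0],0.75],[[0,0,0],[0,0,0],0.8],[[0,0,0],[0,0,0],0.9],[[0,0,5],[0,0,0],0.9],[[0,0,40],[0,0,0],0.9],[[0,0,40],[0,0,0],0.9],[[0,0,0],[0,0,0],0.9]]}}

```text
clock: 30.53
eef_pos: [0.5433, 0.2353, 0.1331]
tool_rot: [0.733, 0.681, 0.007, 0.002]
ft_force: [1.8, 0.3, 1.7]
grip_width: 0.0773
grasp_force: 0.0
```

Run:
```python
from h import *
st();loc()
w=snap('wrist');t=snap('top');s=snap('side')
for p in(w,t,s):
    find(p,'amber_jar_a',z=.006)
for p in (w,t):find(p,'glue_pot')
```

```text
TCP [543.3 235.3 133.1] phi -4.2 q [0.733 0.681 0.007 0.002] j [0.41 0.47 0.07 1.16 0.   2.05] t 30.5333 F [1.8 0.3 1.7] w 77.3
local [29.1 -5.6]
amber_jar_a 0.89 x 538.4 y 230.5 yaw -2.4 iou 0.91
amber_jar_a 0.86 x 545.6 y 291.5 yaw 4.0 iou 0.97
amber_jar_a 0.68 x 538.7 y 296.3 yaw 4.7 iou 0.29
amber_jar_a 0.69 x 537.5 y 221.5 yaw 3.4 iou 0.56
amber_jar_a 0.64 x 559.4 y 442.8 yaw 6.8 iou 0.51
amber_jar_a 0.61 x 545.5 y 285.0 yaw -4.9 iou 0.86
amber_jar_a 0.58 x 415.3 y 322.1 yaw 4.5 iou 0.32
glue_pot 0.75 x 634.6 y 25.6 yaw 4.5 iou 0.87
glue_pot 0.23 x 565.7 y 530.7 yaw 8.6 iou 0.24
```

{"op": "drive_tool", "data": {"increments": [[[-2,-25,0],[0,0,0],0],[[-1.5,-23,0],[0,0,0],0],[[0,0,0],[0,0,0],0],[[0,0,0],[0,0,0],0],[[0,0,-36],[0,0,0],0],[[0,0,-36],[0,0,0],0],[[0,0,-24],[0,0,0],0],[[0,0,0],[0,0,0],0]]}}

```text
clock: 31.6
eef_pos: [0.5303, 0.1844, 0.0229]
tool_rot: [0.732, 0.681, -0.005, -0.002]
ft_force: [-1.6, 0.1, -1.5]
grip_width: -0.0001
grasp_force: 0.0
```

{"op": "drive_tool", "data": {"increments": [[[0.3,4,0],[0,0,0],0],[[0.2,3,0],[0,0,0],0],[[0.2,2,0],[0,0,0],0],[[0,0,0],[0,0,0],0],[[0,0,0],[0,0,0],0]]}}

```text
clock: 32.02
eef_pos: [0.5369, 0.1949, 0.0304]
tool_rot: [0.733, 0.681, 0.001, 0.001]
ft_force: [-0.3, 0.2, -0.2]
grip_width: 0.0001
grasp_force: 0.0
```

Run:
```python
from h import *
st();loc()
```

```text
TCP [536.9 194.9  30.4] phi -4.2 q [0.733 0.681 0.001 0.001] j [ 0.35  0.54 -0.11  0.92 -0.    1.99] t 32.0167 F [-0.3  0.2 -0.2] w 0.1
local [ 25.7 -46.3]
```

{"op": "drive_tool", "data": {"increments": [[[0.2,2,0],[0,0,0],0],[[0,0,0],[0,0,0],0],[[0,0,0],[0,0,0],0],[[0,0,0],[0,0,0],0]]}}

```text
clock: 32.35
eef_pos: [0.5361, 0.1962, 0.029]
tool_rot: [0.733, 0.68, 0.0, -0.0]
ft_force: [0.3, 0.9, 0.8]
grip_width: 0.0001
grasp_force: 0.0
```

Run:
```python
from h import *
st();loc()
```

```text
TCP [536.1 196.2  29. ] phi -4.2 q [ 0.733  0.68   0.    -0.   ] j [ 0.35  0.54 -0.11  0.92  0.    2.  ] t 32.35 F [0.3 0.9 0.8] w 0.1
local [ 24.7 -45.1]
```

{"op": "drive_tool", "data": {"increments": [[[0,-4,0],[0,0,0],0],[[0,0,40],[0,0,0],0],[[0,0,40],[0,0,0],0.5],[[5,-5,35],[0,0,0],0.75],[[22,-34,0],[0,0,0],0.75],[[22,-34,0],[0,0,0],0.75],[[22,-34,0],[0,0,0],0.75],[[22,-34,0],[0,0,0],0.75]]}}

```text
clock: 33.02
eef_pos: [0.6297, 0.0496, 0.1443]
tool_rot: [0.733, 0.681, 0.0, 0.0]
ft_force: [0.9, 0.1, -0.7]
grip_width: 0.0644
grasp_force: 0.0
```

{"op": "drive_tool", "data": {"increments": [[[5,-27,0],[0,0,0],0.75],[[0,0,0],[0,0,0],0.75],[[0,0,0],[0,0,0],0.75],[[0,0,0],[0,0,0],0.75]]}}

```text
clock: 33.35
eef_pos: [0.6335, 0.0242, 0.1434]
tool_rot: [0.733, 0.68, -0.0, -0.001]
ft_force: [0.4, 0.6, 0.2]
grip_width: 0.0645
grasp_force: 0.0
```

Run:
```python
from h import *
st()
w=snap('wrist');find(w,'glue_pot');s=snap('side');find(s,'glue_pot')
im=w['image'].astype(int)
# white cap centroid near the predicted cap
c=proj(w,[[.635,.026,.076]])[0];print(c)
m=silhouettes('glue_pot',w)
for d in m:print(d['conf'],d['bbox'])
st()
```

```text
TCP [633.5  24.2 143.4] phi -4.3 q [ 0.733  0.68  -0.    -0.001] j [0.04 0.55 0.24 1.26 0.   1.68] t 33.35 F [0.4 0.6 0.2] w 64.5
glue_pot 0.95 x 636.7 y 28.2 yaw 6.3 iou 0.88
glue_pot 0.89 x 634.8 y 27.2 yaw 11.8 iou 0.87
[285.67667211 224.37456058]
0.95 [261.7, 176.7, 311.1, 247.0]
TCP [633.7  25.5 144. ] phi -4.1 q [ 0.732  0.681  0.    -0.   ] j [0.04 0.55 0.24 1.26 0.   1.68] t 33.6 F [ 0.8 -1.1  0.3] w 64.2
```

{"op": "drive_tool", "data": {"increments": [[[2,2.5,-20],[0,0,0],0.75],[[0,0,-36],[0,0,0],0.75],[[0,0,-36],[0,0,0],0.75],[[0,0,-12],[0,0,0],0.75],[[0,0,0],[0,0,0],0],[[0,0,0],[0,0,0],0],[[0,0,0],[0,0,0],0],[[0,0,0],[0,0,0],0]]}}

```text
clock: 34.27
eef_pos: [0.638, 0.0269, 0.0425]
tool_rot: [0.733, 0.681, 0.002, 0.002]
ft_force: [0.9, -0.1, 0.3]
grip_width: 0.0388
grasp_force: 60.1
```

{"op": "drive_tool", "data": {"increments": [[[0,0,0],[0,0,0],0],[[0,0,0],[0,0,0],0]]}}

```text
clock: 34.43
eef_pos: [0.6371, 0.0267, 0.0415]
tool_rot: [0.733, 0.68, 0.001, 0.001]
ft_force: [0.0, 0.6, -0.6]
grip_width: 0.0388
grasp_force: 60.2
```

Run:
```python
from h import *
st()
w=snap('wrist');find(w,'glue_pot')
```

```text
TCP [637.1  26.7  41.5] phi -4.2 q [0.733 0.68  0.001 0.001] j [0.04 0.64 0.11 1.04 0.   1.69] t 34.4333 F [ 0.   0.6 -0.6] w 38.8
glue_pot 0.63 x 637.4 y 27.5 yaw 0.9 iou 0.87
```

{"op": "drive_tool", "data": {"increments": [[[0,0,30],[0,0,0],0],[[0,0,30],[0,0,0],0],[[-20.5,31.4,0],[0,0,0],0],[[-20.5,31.4,0],[0,0,0],0],[[-20.5,31.4,0],[0,0,0],0],[[-20.5,31.4,0],[0,0,0],0],[[-20.5,31.4,0],[0,0,0],0],[[0,0,0],[0,0,0],0]]}}

```text
clock: 35.2
eef_pos: [0.5295, 0.1887, 0.1001]
tool_rot: [0.73, 0.683, -0.0, -0.002]
ft_force: [0.0, -0.4, -0.5]
grip_width: 0.0388
grasp_force: 60.6
```

{"op": "drive_tool", "data": {"increments": [[[0,0,-20],[0,0,0],0],[[0,0,0],[0,0,0],0],[[0,0,0],[0,0,0],0],[[0,0,0],[0,0,0],0]]}}

```text
clock: 35.53
eef_pos: [0.5338, 0.1831, 0.0802]
tool_rot: [0.733, 0.68, -0.0, 0.0]
ft_force: [-0.3, -0.2, -0.3]
grip_width: 0.0386
grasp_force: 60.6
```

Run:
```python
from h import *
st();loc()
w=snap('wrist');find(w,'glue_pot',z=get_obs()['eef_pos'][2]-.0415)
find(w,'amber_jar_a',z=.006)
```

```text
TCP [533.8 183.1  80.2] phi -4.3 q [ 0.733  0.68  -0.     0.   ] j [ 0.33  0.47 -0.07  1.03 -0.    1.98] t 35.5333 F [-0.3 -0.2 -0.3] w 38.6
local [ 23.5 -58.3]
glue_pot 0.75 x 534.3 y 183.4 yaw -6.4 iou 0.84
glue_pot 0.56 x 421.1 y 21.1 yaw 30.9 iou 0.54
amber_jar_a 0.64 x 545.5 y 292.3 yaw 8.3 iou 0.97
amber_jar_a 0.57 x 539.5 y 235.4 yaw -0.2 iou 0.97
```

{"op": "drive_tool", "data": {"increments": [[[0,1.3,-14],[0,0,0],0],[[0,0,-10],[0,0,0],0],[[0,0,-4],[0,0,0],0],[[0,0,0],[0,0,0],0],[[0,0,0],[0,0,0],0]]}}

```text
clock: 36.1
eef_pos: [0.5333, 0.1847, 0.0516]
tool_rot: [0.733, 0.68, -0.0, -0.0]
ft_force: [-0.2, 0.7, -0.4]
grip_width: 0.0387
grasp_force: 60.6
```

{"op": "drive_tool", "data": {"increments": [[[0,0,-2.5],[0,0,0],0],[[0,0,0],[0,0,0],0],[[0,0,-2.5],[0,0,0],0],[[0,0,0],[0,0,0],0],[[0,0,0],[0,0,0],0]]}}

```text
clock: 36.52
eef_pos: [0.5334, 0.1849, 0.0468]
tool_rot: [0.733, 0.681, -0.0, -0.0]
ft_force: [-0.5, -0.0, -0.6]
grip_width: 0.0388
grasp_force: 60.6
```

{"op": "drive_tool", "data": {"increments": [[[0,0,-1],[0,0,0],0],[[0,0,0],[0,0,0],0],[[0,0,0],[0,0,0],0.66],[[0,0,0],[0,0,0],0.66],[[0,0,0],[0,0,0],0.66],[[0,0,40],[0,0,0],0.66],[[0,0,40],[0,0,0],0.66],[[0,0,0],[0,0,0],0.66]]}}

```text
clock: 37.18
eef_pos: [0.5383, 0.1866, 0.1336]
tool_rot: [0.733, 0.68, 0.006, 0.003]
ft_force: [2.1, 0.5, 0.3]
grip_width: 0.0564
grasp_force: 0.0
```

{"op": "drive_tool", "data": {"increments": [[[-12,-19,0],[0,0,7.1],0.8],[[-12,-19,0],[0,0,7.1],0.8],[[-12,-19,0],[0,0,7.1],0.8],[[-12,-19,0],[0,0,7.1],0.8],[[-12,-19,0],[0,0,7.1],0.8],[[-12,-19,0],[0,0,7.1],0.8],[[-12,-19,0],[0,0,7.1],0.8],[[-12,0,0],[0,0,7.1],0.8]]}}

```text
clock: 37.85
eef_pos: [0.4368, 0.0495, 0.1258]
tool_rot: [0.32, 0.948, -0.001, 0.0]
ft_force: [-0.3, 0.2, -0.4]
grip_width: 0.0679
grasp_force: 0.0
```

{"op": "drive_tool", "data": {"increments": [[[0,0,0],[0,0,7.1],0.8],[[0,0,0],[0,0,7.1],0.8],[[0,0,0],[0,0,7.1],0.8],[[0,0,0],[0,0,7.1],0.8],[[0,0,0],[0,0,0],0.8],[[0,0,0],[0,0,0],0.8],[[0,0,0],[0,0,0],0.8]]}}

```text
clock: 38.43
eef_pos: [0.4376, 0.052, 0.1258]
tool_rot: [0.08, 0.997, 0.0, 0.0]
ft_force: [0.4, 0.2, -0.2]
grip_width: 0.0684
grasp_force: 0.0
```

Run:
```python
from h import *
st()
w=snap('wrist');t=snap('top')
for p in(w,t):find(p,'case_blue',yaw=1.4);find(p,'case_green',yaw=1.5)
for n in('amber_jar_a','glue_pot','cap_carton','green_block'):find(t,n,z=.006)
```

```text
TCP [437.6  52.  125.8] phi 80.8 q [0.08  0.997 0.    0.   ] j [ 0.12  0.2  -0.33  1.03 -0.    0.28] t 38.4333 F [ 0.4  0.2 -0.2] w 68.4
case_blue 0.89 x 439.1 y 56.2 yaw 80.9 iou 0.98
case_green 0.97 x 426.0 y -25.2 yaw 88.9 iou 0.95
case_blue 0.47 x 438.4 y 64.0 yaw 91.0 iou 0.23
amber_jar_a 0.76 x 544.0 y 290.1 yaw -0.5 iou 0.95
amber_jar_a 0.58 x 539.1 y 236.8 yaw 1.4 iou 0.87
glue_pot 0.46 x 531.7 y 183.6 yaw 6.5 iou 0.92
cap_carton 0.54 x 491.5 y 299.9 yaw -9.5 iou 0.91
green_block 0.68 x 484.0 y 220.3 yaw -2.9 iou 0.95
```

{"op": "drive_tool", "data": {"increments": [[[1.5,4.2,-20],[0,0,0],0.66],[[0,0,-40],[0,0,0],0.66],[[0,0,-40],[0,0,0],0.64],[[0,0,-21],[0,0,0],0.64],[[0,0,0],[0,0,0],0.64],[[0,0,0],[0,0,0],0.64],[[0,0,0],[0,0,0],0.64]]}}

```text
clock: 39.52
eef_pos: [0.4403, 0.0563, 0.006]
tool_rot: [0.079, 0.997, 0.0, 0.001]
ft_force: [-0.1, 1.4, 0.4]
grip_width: 0.0549
grasp_force: 0.0
```

{"op": "drive_tool", "data": {"increments": [[[0,0,-2],[0,0,0],0.64],[[0,0,0],[0,0,0],0.64],[[0,0,-2],[0,0,0],0.64],[[0,0,0],[0,0,0],0.64],[[0,0,0],[0,0,0],0.64]]}}

```text
clock: 39.93
eef_pos: [0.4393, 0.0562, 0.0012]
tool_rot: [0.079, 0.997, 0.0, 0.0]
ft_force: [-0.7, 0.1, -0.5]
grip_width: 0.0546
grasp_force: 0.0
```

{"op": "drive_tool", "data": {"increments": [[[0,0,-2],[0,0,0],0.64],[[0,0,0],[0,0,0],0.64],[[0,0,0],[0,0,0],0.64]]}}

```text
clock: 40.18
eef_pos: [0.4388, 0.0561, -0.0013]
tool_rot: [0.079, 0.997, -0.0, -0.0]
ft_force: [0.7, -0.0, 0.0]
grip_width: 0.0549
grasp_force: 0.0
```

{"op": "drive_tool", "data": {"increments": [[[0,0,-2],[0,0,0],0.64],[[0,0,0],[0,0,0],0.64],[[0,0,0],[0,0,0],0.64]]}}

```text
clock: 40.43
eef_pos: [0.4388, 0.0561, -0.0034]
tool_rot: [0.079, 0.997, -0.0, -0.0]
ft_force: [0.5, -0.4, 0.1]
grip_width: 0.0546
grasp_force: 0.0
```

{"op": "drive_tool", "data": {"increments": [[[0,0,0],[0,0,0],0.5],[[0,0,0],[0,0,0],0.3],[[0,0,0],[0,0,0],0],[[0,0,0],[0,0,0],0],[[0,0,0],[0,0,0],0],[[0,0,0],[0,0,0],0]]}}

```text
clock: 40.93
eef_pos: [0.4398, 0.0562, -0.0019]
tool_rot: [0.079, 0.997, 0.0, 0.001]
ft_force: [-2.9, 0.9, 10.4]
grip_width: 0.0439
grasp_force: 63.6
```

{"op": "drive_tool", "data": {"increments": [[[0,0,25],[0,0,0],0],[[0,0,30],[0,0,0],0],[[0,0,30],[0,0,0],0],[[0,0,0],[0,0,0],0],[[0,0,0],[0,0,0],0]]}}

```text
clock: 41.35
eef_pos: [0.4408, 0.0564, 0.0835]
tool_rot: [0.079, 0.997, 0.0, 0.002]
ft_force: [-1.1, 0.3, -1.1]
grip_width: 0.0434
grasp_force: 61.8
```

Run:
```python
from h import *
st()
w=snap('wrist');find(w,'case_blue',yaw=1.4,z=get_obs()['eef_pos'][2]+.003)
```

```text
TCP [440.8  56.4  83.5] phi 81.0 q [0.079 0.997 0.    0.002] j [ 0.13  0.26 -0.39  0.92 -0.    0.28] t 41.35 F [-1.1  0.3 -1.1] w 43.4
case_blue 0.6 x 440.4 y 56.7 yaw 80.9 iou 0.95
```

{"op": "drive_tool", "data": {"increments": [[[-4,12,0],[0,0,-7.1],0],[[-4,12,0],[0,0,-7.1],0],[[-4,12,0],[0,0,-7.1],0],[[-4,12,0],[0,0,-7.1],0],[[-4,12,0],[0,0,-7.1],0],[[-4,12,0],[0,0,-7.1],0],[[-4,12,0],[0,0,-7.1],0],[[-4,12,0],[0,0,-7.1],0]]}}

```text
clock: 42.12
eef_pos: [0.4052, 0.1521, 0.0799]
tool_rot: [0.546, 0.838, -0.002, -0.001]
ft_force: [-0.6, -0.7, 0.1]
grip_width: 0.0441
grasp_force: 61.8
```

{"op": "drive_tool", "data": {"increments": [[[-3,11,0],[0,0,-7.1],0],[[-3,11,0],[0,0,-7.1],0],[[-3,11,0],[0,0,-7.1],0],[[-1.8,7,0],[0,0,-7.1],0],[[0,0,0],[0,0,0],0],[[0,0,0],[0,0,0],0],[[0,0,0],[0,0,0],0]]}}

```text
clock: 42.7
eef_pos: [0.3954, 0.1915, 0.0808]
tool_rot: [0.732, 0.681, -0.001, -0.0]
ft_force: [-0.0, -0.4, -0.7]
grip_width: 0.0435
grasp_force: 61.8
```

Run:
```python
from h import *
st();loc()
w=snap('wrist');find(w,'case_blue',yaw=-.07,z=get_obs()['eef_pos'][2]+.002)
```

```text
TCP [395.4 191.5  80.8] phi -4.1 q [ 0.732  0.681 -0.001 -0.   ] j [ 0.45  0.26 -0.4   0.92 -0.    2.09] t 42.7 F [-0.  -0.4 -0.7] w 43.5
local [-115.2  -60.1]
case_blue 0.68 x 395.4 y 191.9 yaw -3.9 iou 0.95
```

{"op": "drive_tool", "data": {"increments": [[[2.6,0.8,-20],[0,0,0],0],[[0,0,-20],[0,0,0],0],[[0,0,-9],[0,0,0],0],[[0,0,0],[0,0,0],0],[[0,0,0],[0,0,0],0],[[0,0,-2],[0,0,0],0],[[0,0,0],[0,0,0],0],[[0,0,0],[0,0,0],0]]}}

```text
clock: 43.47
eef_pos: [0.3994, 0.1932, 0.0315]
tool_rot: [0.733, 0.681, 0.001, 0.0]
ft_force: [0.4, -0.3, -0.3]
grip_width: 0.0436
grasp_force: 61.8
```

{"op": "drive_tool", "data": {"increments": [[[0,0,-1.5],[0,0,0],0],[[0,0,0],[0,0,0],0],[[0,0,0],[0,0,0],0]]}}

```text
clock: 43.72
eef_pos: [0.3988, 0.193, 0.0295]
tool_rot: [0.733, 0.681, 0.0, 0.0]
ft_force: [-0.2, -0.0, -0.0]
grip_width: 0.0441
grasp_force: 61.8
```

Run:
```python
from h import *
st();loc()
```

```text
TCP [398.8 193.   29.5] phi -4.2 q [0.733 0.681 0.    0.   ] j [ 0.45  0.33 -0.46  0.78  0.    2.1 ] t 43.7167 F [-0.2 -0.  -0. ] w 44.1
local [-111.9  -58.3]
```

{"op": "drive_tool", "data": {"increments": [[[0,0,-1.5],[0,0,0],0],[[0,0,0],[0,0,0],0],[[0,0,0],[0,0,0],0.6],[[0,0,0],[0,0,0],0.64],[[0,0,0],[0,0,0],0.66],[[0,0,30],[0,0,0],0.66],[[0,0,40],[0,0,0],0.66],[[0,0,0],[0,0,0],0.66]]}}

```text
clock: 44.38
eef_pos: [0.4028, 0.1949, 0.1035]
tool_rot: [0.733, 0.68, 0.005, 0.002]
ft_force: [1.6, 1.7, 0.3]
grip_width: 0.0564
grasp_force: 0.0
```

Run:
```python
from h import *
st()
w=snap('wrist');find(w,'case_blue',yaw=-.07,z=.03)
```

```text
TCP [402.8 194.9 103.5] phi -4.2 q [0.733 0.68  0.005 0.002] j [ 0.45  0.23 -0.36  0.97 -0.    2.1 ] t 44.3833 F [1.6 1.7 0.3] w 56.4
case_blue 0.92 x 398.9 y 193.4 yaw -4.0 iou 0.97
```

{"op": "drive_tool", "data": {"increments": [[[2,-18,0],[0,0,7.1],0.66],[[2,-18,0],[0,0,7.1],0.66],[[2,-18,0],[0,0,7.1],0.66],[[2,-18,0],[0,0,7.1],0.66],[[2,-18,0],[0,0,7.1],0.66],[[2,-18,0],[0,0,7.1],0.66],[[2,-18,0],[0,0,7.1],0.66],[[2,-18,0],[0,0,7.1],0.66]]}}

```text
clock: 45.15
eef_pos: [0.4135, 0.0479, 0.0963]
tool_rot: [0.318, 0.948, -0.001, -0.001]
ft_force: [0.4, 0.3, 0.5]
grip_width: 0.0562
grasp_force: 0.0
```

{"op": "drive_tool", "data": {"increments": [[[2,-18,0],[0,0,7.1],0.66],[[2,-18,0],[0,0,7.1],0.66],[[2,-18,0],[0,0,7.1],0.66],[[2,-14,0],[0,0,7.1],0.66],[[2,-6,0],[0,0,7.1],0.66],[[0,0,0],[0,0,1],0.66],[[0,0,0],[0,0,0],0.66],[[0,0,0],[0,0,0],0.66]]}}

```text
clock: 45.82
eef_pos: [0.4239, -0.0246, 0.097]
tool_rot: [0.009, 1.0, 0.0, -0.001]
ft_force: [-0.3, -0.4, -0.2]
grip_width: 0.0562
grasp_force: 0.0
```

Run:
```python
from h import *
st()
w=snap('wrist');find(w,'case_green',yaw=1.5)
```

```text
TCP [423.9 -24.6  97. ] phi 88.9 q [ 0.009  1.     0.    -0.001] j [-0.06  0.21 -0.41  0.95  0.   -0.04] t 45.8167 F [-0.3 -0.4 -0.2] w 56.2
case_green 0.61 x 426.2 y -25.4 yaw 89.5 iou 0.96
```

{"op": "drive_tool", "data": {"increments": [[[2.3,-0.8,-30],[0,0,0.6],0.66],[[0,0,-38],[0,0,0],0.66],[[0,0,-24],[0,0,0],0.66],[[0,0,-6],[0,0,0],0.66],[[0,0,0],[0,0,0],0.66],[[0,0,0],[0,0,0],0.4],[[0,0,0],[0,0,0],0],[[0,0,0],[0,0,0],0]]}}

```text
clock: 46.58
eef_pos: [0.4288, -0.0258, 0.0014]
tool_rot: [0.003, 1.0, -0.0, 0.002]
ft_force: [-0.2, 1.5, -0.0]
grip_width: 0.0429
grasp_force: 60.9
```

{"op": "drive_tool", "data": {"increments": [[[0,0,0],[0,0,0],0],[[0,0,0],[0,0,0],0],[[0,0,0],[0,0,0],0]]}}

```text
clock: 46.83
eef_pos: [0.4283, -0.0259, 0.0009]
tool_rot: [0.003, 1.0, -0.0, 0.001]
ft_force: [-0.9, 0.3, 5.5]
grip_width: 0.0429
grasp_force: 61.8
```

{"op": "drive_tool", "data": {"increments": [[[0,0,25],[0,0,0],0],[[0,0,35],[0,0,0],0],[[0,0,35],[0,0,0],0],[[0,0,0],[0,0,0],0],[[0,0,0],[0,0,0],0],[[0,0,0],[0,0,0],0]]}}

```text
clock: 47.33
eef_pos: [0.4267, -0.0259, 0.0945]
tool_rot: [0.003, 1.0, -0.0, -0.0]
ft_force: [-0.7, -0.4, -1.1]
grip_width: 0.043
grasp_force: 61.0
```

Run:
```python
from h import *
st()
w=snap('wrist');find(w,'case_green',yaw=1.5,z=get_obs()['eef_pos'][2]+.002)
```

```text
TCP [426.7 -25.9  94.5] phi 89.7 q [ 0.003  1.    -0.    -0.   ] j [-0.06  0.22 -0.41  0.94 -0.   -0.05] t 47.3333 F [-0.7 -0.4 -1.1] w 43.0
```

{"op": "drive_tool", "data": {"increments": [[[-1.9,18,0],[0,0,-6.7],0],[[-1.9,18,0],[0,0,-6.7],0],[[-1.9,18,0],[0,0,-6.7],0],[[-1.9,18,0],[0,0,-6.7],0],[[-1.9,18,0],[0,0,-6.7],0],[[-1.9,18,0],[0,0,-6.7],0],[[-1.9,18,0],[0,0,-6.7],0],[[-1.9,18,0],[0,0,-6.7],0]]}}

```text
clock: 48.1
eef_pos: [0.4104, 0.1186, 0.0931]
tool_rot: [0.456, 0.89, -0.001, -0.001]
ft_force: [0.0, -0.1, 0.2]
grip_width: 0.043
grasp_force: 61.0
```

{"op": "drive_tool", "data": {"increments": [[[-1.9,18,0],[0,0,-6.7],0],[[-1.9,18,0],[0,0,-6.7],0],[[-1.9,18,0],[0,0,-6.7],0],[[-1.9,18,0],[0,0,-6.7],0],[[-1.9,18,0],[0,0,-6.7],0],[[-1.9,18,0],[0,0,-6.8],0],[[0,0,0],[0,0,0],0],[[0,0,0],[0,0,0],0]]}}

```text
clock: 48.77
eef_pos: [0.3994, 0.2261, 0.0933]
tool_rot: [0.731, 0.682, -0.002, -0.0]
ft_force: [-0.4, -0.4, -1.2]
grip_width: 0.0433
grasp_force: 61.0
```

{"op": "drive_tool", "data": {"increments": [[[0,4,0],[-4.45,0.33,0],0],[[0,0,-10],[-4.45,0.33,0],0],[[0,0,0],[0,0,0],0],[[0,0,0],[0,0,0],0],[[0,0,0],[0,0,0],0]]}}

```text
clock: 49.18
eef_pos: [0.4, 0.229, 0.0842]
tool_rot: [0.73, 0.679, -0.058, 0.053]
ft_force: [0.1, -0.4, -0.0]
grip_width: 0.0427
grasp_force: 61.0
```

```bash
cat >> h.py <<'E'
def tilt():
    from scipy.spatial.transform import Rotation as R
    m=R.from_quat(get_obs()['tool_rot']).as_matrix();z=-m[:,2];y=m[:,1]
    print('up vec (deg)',np.degrees(z[:2]).round(1),'close axis',np.degrees(np.arctan2(y[1],y[0])).round(1),'slope',np.degrees(y[2]).round(1))
E
python3 - <<'E'
from h import *
st();loc();tilt()
w=snap('wrist');find(w,'case_green',yaw=-.07,z=get_obs()['eef_pos'][2])
E
```

```text
TCP [400.  229.   84.2] phi -4.2 q [ 0.73   0.679 -0.058  0.053] j [ 0.6   0.36 -0.25  1.06 -0.12  2.25] t 49.1833 F [ 0.1 -0.4 -0. ] w 42.7
local [-113.4  -22.3]
up vec (deg) [0.8 8.9] close axis -4.2 slope -0.1
case_green 0.63 x 400.3 y 232.4 yaw -5.1 iou 0.90
```

{"op": "drive_tool", "data": {"increments": [[[0.8,1,-25],[0,0,0],0],[[0,0,-15],[0,0,0],0],[[0,0,-4],[0,0,0],0],[[0,0,0],[0,0,0],0],[[0,0,0],[0,0,0],0]]}}

```text
clock: 49.7
eef_pos: [0.4015, 0.2308, 0.0414]
tool_rot: [0.731, 0.678, -0.057, 0.053]
ft_force: [-0.8, 0.4, 0.4]
grip_width: 0.0432
grasp_force: 61.0
```

{"op": "drive_tool", "data": {"increments": [[[0,0,-2],[0,0,0],0],[[0,0,0],[0,0,0],0],[[0,0,0],[0,0,0],0]]}}

```text
clock: 49.95
eef_pos: [0.4018, 0.2314, 0.0395]
tool_rot: [0.731, 0.678, -0.056, 0.053]
ft_force: [0.7, -0.6, -0.9]
grip_width: 0.0433
grasp_force: 61.0
```

{"op": "drive_tool", "data": {"increments": [[[0,0,-2],[0,0,0],0],[[0,0,0],[0,0,0],0],[[0,0,0],[0,0,0],0]]}}

```text
clock: 50.2
eef_pos: [0.4012, 0.2312, 0.0368]
tool_rot: [0.73, 0.678, -0.057, 0.053]
ft_force: [-0.1, 0.0, 1.5]
grip_width: 0.0431
grasp_force: 61.0
```

{"op": "drive_tool", "data": {"increments": [[[0,0,-1.2],[0,0,0],0],[[0,0,0],[0,0,0],0],[[0,0,0],[0,0,0],0.58],[[0,0,0],[0,0,0],0.62],[[0,0,0],[0,0,0],0.66],[[0,3,20],[0,0,0],0.66],[[0,0,30],[4.45,-0.33,0],0.66],[[0,0,20],[4.45,-0.33,0],0.66]]}}

```text
clock: 50.87
eef_pos: [0.4019, 0.2357, 0.1068]
tool_rot: [0.732, 0.681, 0.002, -0.001]
ft_force: [1.0, 0.2, 0.3]
grip_width: 0.0565
grasp_force: 0.0
```

{"op": "drive_tool", "data": {"increments": [[[0,0,0],[0,0,0],0.66],[[0,0,0],[0,0,0],0.66]]}}

```text
clock: 51.03
eef_pos: [0.4021, 0.2338, 0.1069]
tool_rot: [0.733, 0.68, 0.001, 0.001]
ft_force: [-0.3, -0.3, -0.1]
grip_width: 0.0566
grasp_force: 0.0
```

Run:
```python
from h import *
st();tilt()
w=snap('wrist')
find(w,'case_green',yaw=-.07,z=.034);find(w,'case_blue',yaw=-.07,z=.03)
for n in('case_green','case_blue'):
    for d in silhouettes(n,w)[:2]:
        b=d['bbox'];print(n,d['conf'],b, ray(w,(b[0]+b[2])/2,b[1],.036)[:2].round(4),ray(w,(b[0]+b[2])/2,b[3],.04)[:2].round(4))
```

```text
TCP [402.1 233.8 106.9] phi -4.3 q [0.733 0.68  0.001 0.001] j [ 0.53  0.27 -0.3   1.   -0.    2.17] t 51.0333 F [-0.3 -0.3 -0.1] w 56.6
up vec (deg) [-0.2 -0.1] close axis -4.3 slope 0.2
case_green 0.82 x 401.2 y 231.8 yaw -5.5 iou 0.96
case_blue 0.85 x 396.9 y 160.1 yaw -3.0 iou 0.51
case_green 0.82 [249.2, 178.4, 316.4, 271.8] [0.4043 0.2688] [0.3989 0.1976]
case_blue 0.85 [253.1, 269.9, 314.1, 310.1] [0.3995 0.197 ] [0.397  0.1634]
```

{"op": "drive_tool", "data": {"increments": [[[8,33,0],[0,0,3.2],0.66],[[8,33,0],[0,0,3.2],0.66],[[8,33,0],[0,0,3.3],0.66],[[8,33,0],[0,0,0],0.66],[[8,33,0],[0,0,0],0.66],[[8,30,0],[0,0,0],0.66],[[0,0,0],[0,0,0],0.66],[[0,0,0],[0,0,0],0.66]]}}

```text
clock: 51.95
eef_pos: [0.4484, 0.4305, 0.1033]
tool_rot: [0.672, 0.741, -0.002, 0.0]
ft_force: [-0.7, -1.1, -0.1]
grip_width: 0.0565
grasp_force: 0.0
```

Run:
```python
from h import *
st()
w=snap('wrist');find(w,'case_yellow',yaw=.1);find(w,'case_orange',yaw=-.1)
```

```text
TCP [448.4 430.5 103.3] phi 5.6 q [ 0.672  0.741 -0.002  0.   ] j [ 0.77  0.56  0.14  1.16 -0.    2.24] t 51.95 F [-0.7 -1.1 -0.1] w 56.5
case_yellow 0.68 x 452.6 y 434.3 yaw 4.6 iou 0.96
case_yellow 0.33 x 500.7 y 279.4 yaw 87.6 iou 0.64
case_orange 0.6 x 565.4 y 426.3 yaw -3.5 iou 0.96
```

{"op": "drive_tool", "data": {"increments": [[[3.5,3.2,-30],[0,0,-0.9],0.66],[[0,0,-40],[0,0,0],0.66],[[0,0,-28],[0,0,0],0.66],[[0,0,-6],[0,0,0],0.66],[[0,0,0],[0,0,0],0.66],[[0,0,0],[0,0,0],0.4],[[0,0,0],[0,0,0],0],[[0,0,0],[0,0,0],0]]}}

```text
clock: 52.77
eef_pos: [0.4558, 0.4341, 0.0054]
tool_rot: [0.679, 0.735, 0.004, 0.001]
ft_force: [0.8, -2.0, 11.3]
grip_width: 0.0316
grasp_force: 6.3
```

{"op": "drive_tool", "data": {"increments": [[[0,0,0],[0,0,0],0],[[0,0,0],[0,0,0],0],[[0,0,0],[0,0,0],0]]}}

```text
clock: 53.02
eef_pos: [0.4543, 0.4347, 0.0061]
tool_rot: [0.678, 0.735, 0.004, -0.0]
ft_force: [-2.1, -1.1, 6.9]
grip_width: -0.0001
grasp_force: 3.9
```

{"op": "drive_tool", "data": {"increments": [[[0,0,25],[0,0,0],0],[[0,0,35],[0,0,0],0],[[0,0,35],[0,0,0],0],[[0,0,0],[0,0,0],0],[[0,0,0],[0,0,0],0],[[0,0,0],[0,0,0],0]]}}

```text
clock: 53.52
eef_pos: [0.4534, 0.433, 0.0986]
tool_rot: [0.678, 0.735, 0.002, 0.0]
ft_force: [-0.3, -0.6, -0.5]
grip_width: -0.0002
grasp_force: 0.0
```

Run:
```python
from h import *
st()
w=snap('wrist');find(w,'case_yellow',yaw=.1,z=get_obs()['eef_pos'][2])
```

```text
TCP [453.4 433.   98.6] phi 4.6 q [0.678 0.735 0.002 0.   ] j [ 0.76  0.57  0.15  1.14 -0.    2.25] t 53.5167 F [-0.3 -0.6 -0.5] w -0.2
case_yellow 0.7 x 458.5 y 454.8 yaw 1.7 iou 0.37
```

{"op": "drive_tool", "data": {"increments": [[[0,0,0],[0,0,0],0.68],[[0,0,0],[0,0,0],0.68],[[0,0,0],[0,0,0],0.68],[[0,0,0],[0,0,0],0.68],[[0,0,0],[0,0,0],0.68],[[0,0,0],[0,0,0],0.68]]}}

```text
clock: 54.12
eef_pos: [0.4527, 0.4323, 0.0963]
tool_rot: [0.678, 0.735, -0.0, -0.0]
ft_force: [0.3, -0.2, -0.6]
grip_width: 0.0581
grasp_force: 0.0
```

Run:
```python
from h import *
st()
w=snap('wrist');find(w,'case_yellow',yaw=.1,z=0);t=snap('top');find(t,'case_yellow',yaw=.1,z=0);st()
```

```text
TCP [452.7 432.3  96.3] phi 4.6 q [ 0.678  0.735 -0.    -0.   ] j [ 0.76  0.57  0.14  1.14 -0.    2.25] t 54.1167 F [ 0.3 -0.2 -0.6] w 58.1
case_yellow 0.91 x 461.9 y 436.8 yaw 5.2 iou 0.97
case_yellow 0.62 x 462.0 y 423.1 yaw 8.6 iou 0.50
TCP [452.8 432.4  96.6] phi 4.6 q [0.678 0.735 0.    0.   ] j [ 0.76  0.57  0.14  1.14 -0.    2.25] t 54.3167 F [ 1.   0.1 -0.3] w 58.2
```

{"op": "drive_tool", "data": {"increments": [[[9.1,4.5,-20],[0,0,0.6],0.68],[[0,0,-36],[0,0,0],0.68],[[0,0,-34],[0,0,0],0.68],[[0,0,0],[0,0,0],0.66],[[0,0,0],[0,0,0],0.66],[[0,0,0],[0,0,0],0.66],[[0,0,0],[0,0,0],0.66],[[0,0,0],[0,0,0],0.66]]}}

```text
clock: 54.98
eef_pos: [0.4635, 0.4384, 0.0095]
tool_rot: [0.675, 0.738, 0.003, 0.0]
ft_force: [-0.3, 0.2, -0.2]
grip_width: 0.0569
grasp_force: 0.0
```

Run:
```python
from h import *
st()
w=snap('wrist');find(w,'case_yellow',yaw=.1,z=0)
```

```text
TCP [463.5 438.4   9.5] phi 5.2 q [0.675 0.738 0.003 0.   ] j [ 0.76  0.67  0.08  0.97 -0.    2.24] t 54.9833 F [-0.3  0.2 -0.2] w 56.9
case_yellow 0.88 x 462.0 y 436.9 yaw 4.9 iou 0.97
```

{"op": "drive_tool", "data": {"increments": [[[-1,-1,-6],[0,0,0],0.66],[[0,0,-4],[0,0,0],0.66],[[0,0,0],[0,0,0],0.66],[[0,0,0],[0,0,0],0.66],[[0,0,0],[0,0,0],0.66],[[0,0,0],[0,0,0],0.66]]}}

```text
clock: 55.58
eef_pos: [0.4607, 0.4357, -0.0036]
tool_rot: [0.675, 0.738, -0.0, -0.0]
ft_force: [-0.5, 0.7, -0.6]
grip_width: 0.0566
grasp_force: 0.0
```

{"op": "drive_tool", "data": {"increments": [[[0.5,0.5,1.5],[0,0,0],0.6],[[0,0,0],[0,0,0],0.4],[[0,0,0],[0,0,0],0],[[0,0,0],[0,0,0],0],[[0,0,0],[0,0,0],0],[[0,0,0],[0,0,0],0]]}}

```text
clock: 56.08
eef_pos: [0.4618, 0.4367, -0.0012]
tool_rot: [0.675, 0.738, 0.001, 0.0]
ft_force: [-0.2, -0.2, 5.2]
grip_width: 0.0436
grasp_force: 61.5
```

{"op": "drive_tool", "data": {"increments": [[[0,0,25],[0,0,0],0],[[0,0,35],[0,0,0],0],[[0,0,35],[0,0,0],0],[[0,0,0],[0,0,0],0],[[0,0,0],[0,0,0],0],[[0,0,0],[0,0,0],0]]}}

```text
clock: 56.58
eef_pos: [0.4609, 0.4359, 0.0923]
tool_rot: [0.675, 0.738, -0.001, -0.0]
ft_force: [-0.6, 0.0, -0.4]
grip_width: 0.0437
grasp_force: 61.2
```

Run:
```python
from h import *
st()
w=snap('wrist');find(w,'case_yellow',yaw=.1,z=get_obs()['eef_pos'][2]+.002)
```

```text
TCP [460.9 435.9  92.3] phi 5.2 q [ 0.675  0.738 -0.001 -0.   ] j [0.76 0.59 0.17 1.15 0.   2.24] t 56.5833 F [-0.6  0.  -0.4] w 43.7
case_yellow 0.82 x 460.8 y 436.6 yaw 5.1 iou 0.96
```

{"op": "drive_tool", "data": {"increments": [[[-11.4,-33.3,0],[0,0,-4.7],0],[[-11.4,-33.3,0],[0,0,-4.7],0],[[-11.4,-33.3,0],[0,0,0],0],[[-11.4,-33.3,0],[0,0,0],0],[[-11.4,-33.3,0],[0,0,0],0],[[0,0,0],[-4.45,0.33,0],0],[[0,0,-10],[-4.45,0.33,0],0],[[0,0,0],[0,0,0],0]]}}

```text
clock: 57.35
eef_pos: [0.4027, 0.2694, 0.0801]
tool_rot: [0.73, 0.679, -0.06, 0.053]
ft_force: [0.4, 0.6, -0.8]
grip_width: 0.0437
grasp_force: 61.3
```

{"op": "drive_tool", "data": {"increments": [[[0,0,0],[0,0,0],0],[[0,0,0],[0,0,0],0],[[0,0,0],[0,0,0],0],[[0,0,0],[0,0,0],0],[[0,0,0],[0,0,0],0]]}}

```text
clock: 57.77
eef_pos: [0.4046, 0.2698, 0.0834]
tool_rot: [0.731, 0.678, -0.057, 0.053]
ft_force: [0.2, -0.1, -0.6]
grip_width: 0.0439
grasp_force: 61.3
```

Run:
```python
from h import *
st();loc();tilt()
w=snap('wrist');find(w,'case_yellow',yaw=-.07,z=get_obs()['eef_pos'][2])
find(snap('top'),'case_green',yaw=-.07,z=.035)
```

```text
TCP [404.6 269.8  83.4] phi -4.3 q [ 0.731  0.678 -0.057  0.053] j [ 0.66  0.41 -0.18  1.09 -0.12  2.31] t 57.7667 F [ 0.2 -0.1 -0.6] w 43.9
local [-111.8   18.6]
up vec (deg) [0.6 8.8] close axis -4.3 slope 0.0
case_yellow 0.8 x 404.5 y 271.1 yaw -4.3 iou 0.91
case_green 0.81 x 397.4 y 223.6 yaw 3.3 iou 0.41
```

{"op": "drive_tool", "data": {"increments": [[[-0.5,-0.3,-25],[0,0,0],0],[[0,0,-14],[0,0,0],0],[[0,0,-3],[0,0,0],0],[[0,0,0],[0,0,0],0],[[0,0,0],[0,0,0],0],[[0,0,0],[0,0,0],0],[[0,0,0],[0,0,0],0]]}}

```text
clock: 58.55
eef_pos: [0.4046, 0.2701, 0.0421]
tool_rot: [0.731, 0.678, -0.056, 0.053]
ft_force: [-0.4, -0.3, -1.4]
grip_width: 0.0436
grasp_force: 61.3
```

{"op": "drive_tool", "data": {"increments": [[[0,0,-2],[0,0,0],0],[[0,0,0],[0,0,0],0],[[0,0,0],[0,0,0],0]]}}

```text
clock: 58.8
eef_pos: [0.404, 0.2696, 0.0393]
tool_rot: [0.731, 0.678, -0.057, 0.053]
ft_force: [0.4, -0.1, -0.7]
grip_width: 0.0437
grasp_force: 61.3
```

{"op": "drive_tool", "data": {"increments": [[[0,0,-2],[0,0,0],0],[[0,0,0],[0,0,0],0],[[0,0,0],[0,0,0],0]]}}

```text
clock: 59.05
eef_pos: [0.4037, 0.2695, 0.0369]
tool_rot: [0.731, 0.678, -0.057, 0.053]
ft_force: [0.4, 0.2, 0.1]
grip_width: 0.0439
grasp_force: 61.3
```

{"op": "drive_tool", "data": {"increments": [[[0,0,-1.5],[0,0,0],0],[[0,0,0],[0,0,0],0],[[0,0,0],[0,0,0],0]]}}

```text
clock: 59.3
eef_pos: [0.4038, 0.2695, 0.0355]
tool_rot: [0.73, 0.678, -0.057, 0.053]
ft_force: [0.8, -0.3, -0.5]
grip_width: 0.0434
grasp_force: 61.3
```

{"op": "drive_tool", "data": {"increments": [[[0,0,-1],[0,0,0],0],[[0,0,0],[0,0,0],0],[[0,0,0],[0,0,0],0]]}}

```text
clock: 59.55
eef_pos: [0.4038, 0.2695, 0.0345]
tool_rot: [0.731, 0.678, -0.057, 0.053]
ft_force: [0.7, -0.0, -1.1]
grip_width: 0.0437
grasp_force: 61.3
```

Release here (≤1 mm off), then go to the orange case.

{"op": "drive_tool", "data": {"increments": [[[0,0,-0.6],[0,0,0],0],[[0,0,0],[0,0,0],0.56],[[0,0,0],[0,0,0],0.62],[[0,0,0],[0,0,0],0.66],[[0,3,20],[0,0,0],0.66],[[0,0,30],[4.45,-0.33,0],0.66],[[0,0,20],[4.45,-0.33,0],0.66],[[0,0,0],[0,0,0],0.66]]}}

```text
clock: 60.22
eef_pos: [0.4061, 0.2726, 0.1083]
tool_rot: [0.733, 0.68, 0.005, 0.0]
ft_force: [-0.2, -0.9, 0.5]
grip_width: 0.0563
grasp_force: 0.0
```

{"op": "drive_tool", "data": {"increments": [[[0,0,0],[0,0,0],0.66],[[0,0,0],[0,0,0],0.66],[[0,0,0],[0,0,0],0.66]]}}

```text
clock: 60.47
eef_pos: [0.4032, 0.2724, 0.103]
tool_rot: [0.733, 0.681, -0.001, -0.0]
ft_force: [0.1, 0.3, -0.6]
grip_width: 0.0565
grasp_force: 0.0
```

Run:
```python
from h import *
st();loc()
w=snap('wrist');find(w,'case_yellow',yaw=-.07,z=.034)
for n in('case_yellow','case_green','case_blue'):
    for d in silhouettes(n,w)[:2]:
        b=d['bbox'];print(n,d['conf'],b, ray(w,(b[0]+b[2])/2,b[1],.036)[:2].round(4),ray(w,(b[0]+b[2])/2,b[3],.044)[:2].round(4))
```

```text
TCP [403.2 272.4 103. ] phi -4.2 q [ 0.733  0.681 -0.001 -0.   ] j [ 0.59  0.31 -0.25  1.01 -0.    2.24] t 60.4667 F [ 0.1  0.3 -0.6] w 56.5
local [-113.3   21.1]
case_yellow 0.98 x 403.7 y 270.1 yaw -5.0 iou 0.95
case_yellow 0.98 [250.1, 179.8, 315.0, 275.0] [0.4049 0.3071] [0.3998 0.2378]
case_green 0.69 [251.9, 274.9, 315.5, 320.0] [0.4003 0.2332] [0.3978 0.1983]
case_blue 0.87 [256.8, 316.4, 316.0, 349.2] [0.3997 0.1954] [0.3979 0.1702]
```

{"op": "drive_tool", "data": {"increments": [[[27,26,0],[0,0,0.5],0.66],[[27,26,0],[0,0,0],0.66],[[27,26,0],[0,0,0],0.66],[[27,26,0],[0,0,0],0.66],[[27,26,0],[0,0,0],0.66],[[26,24,0],[0,0,0],0.66],[[0,0,0],[0,0,0],0.66],[[0,0,0],[0,0,0],0.66]]}}

```text
clock: 61.38
eef_pos: [0.565, 0.4273, 0.1004]
tool_rot: [0.729, 0.684, -0.002, -0.0]
ft_force: [0.0, -0.1, 0.4]
grip_width: 0.0562
grasp_force: 0.0
```

{"op": "drive_tool", "data": {"increments": [[[0,0,0],[0,0,0],0.66],[[0,0,0],[0,0,0],0.66],[[0,0,0],[0,0,0],0.66],[[0,0,0],[0,0,0],0.66]]}}

```text
clock: 61.72
eef_pos: [0.5644, 0.426, 0.1054]
tool_rot: [0.73, 0.684, 0.0, 0.0]
ft_force: [0.8, 0.3, -0.1]
grip_width: 0.0562
grasp_force: 0.0
```

Run:
```python
from h import *
st()
w=snap('wrist');find(w,'case_orange',yaw=-.07)
```

```text
TCP [564.4 426.  105.4] phi -3.7 q [0.73  0.684 0.    0.   ] j [ 0.65  0.73  0.45  1.29 -0.    2.28] t 61.7167 F [ 0.8  0.3 -0.1] w 56.2
case_orange 0.68 x 565.5 y 426.7 yaw -3.8 iou 0.97
```

{"op": "drive_tool", "data": {"increments": [[[1,0.6,-30],[0,0,0],0.66],[[0,0,-38],[0,0,0],0.66],[[0,0,-28],[0,0,0],0.66],[[0,0,0],[0,0,0],0.66],[[0,0,0],[0,0,0],0.66],[[0,0,0],[0,0,0],0.66],[[0,0,-6],[0,0,0],0.66],[[0,0,0],[0,0,0],0.66]]}}

```text
clock: 62.48
eef_pos: [0.5671, 0.4281, 0.0041]
tool_rot: [0.73, 0.684, 0.002, 0.0]
ft_force: [-0.3, 0.3, -1.8]
grip_width: 0.0564
grasp_force: 0.0
```

{"op": "drive_tool", "data": {"increments": [[[0,0,0],[0,0,0],0.66],[[0,0,0],[0,0,0],0.66],[[0,0,0],[0,0,0],0.66],[[0,0,0],[0,0,0],0.66]]}}

```text
clock: 62.82
eef_pos: [0.5661, 0.4273, 0.0025]
tool_rot: [0.73, 0.684, 0.0, 0.0]
ft_force: [-0.3, -0.5, -0.5]
grip_width: 0.0565
grasp_force: 0.0
```

{"op": "drive_tool", "data": {"increments": [[[0,0,-4.3],[0,0,0],0.66],[[0,0,0],[0,0,0],0.66],[[0,0,0],[0,0,0],0.66],[[0,0,0],[0,0,0],0.66],[[0,0,0],[0,0,0],0.66]]}}

```text
clock: 63.23
eef_pos: [0.5659, 0.4272, -0.0024]
tool_rot: [0.73, 0.684, -0.0, -0.0]
ft_force: [0.3, -0.3, 0.2]
grip_width: 0.0564
grasp_force: 0.0
```

{"op": "drive_tool", "data": {"increments": [[[0,0,0],[0,0,0],0.5],[[0,0,0],[0,0,0],0.3],[[0,0,0],[0,0,0],0],[[0,0,0],[0,0,0],0],[[0,0,0],[0,0,0],0],[[0,0,0],[0,0,0],0]]}}

```text
clock: 63.73
eef_pos: [0.5663, 0.4275, -0.0017]
tool_rot: [0.73, 0.684, 0.001, 0.0]
ft_force: [0.6, 0.3, 3.1]
grip_width: 0.0435
grasp_force: 63.4
```

{"op": "drive_tool", "data": {"increments": [[[0,0,25],[0,0,0],0],[[0,0,35],[0,0,0],0],[[0,0,35],[0,0,0],0],[[0,0,0],[0,0,0],0],[[0,0,0],[0,0,0],0],[[0,0,0],[0,0,0],0],[[0,0,0],[0,0,0],0]]}}

```text
clock: 64.32
eef_pos: [0.5646, 0.4262, 0.0904]
tool_rot: [0.73, 0.684, -0.002, -0.0]
ft_force: [0.3, -0.9, -1.4]
grip_width: 0.0439
grasp_force: 61.4
```

Run:
```python
from h import *
st()
w=snap('wrist');find(w,'case_orange',yaw=-.07,z=get_obs()['eef_pos'][2]+.002)
```

```text
TCP [564.6 426.2  90.4] phi -3.7 q [ 0.73   0.684 -0.002 -0.   ] j [0.65 0.74 0.44 1.27 0.   2.28] t 64.3167 F [ 0.3 -0.9 -1.4] w 43.9
case_orange 0.77 x 564.4 y 425.1 yaw -3.7 iou 0.96
```

{"op": "drive_tool", "data": {"increments": [[[-26.3,-19.6,0],[0,0,-0.5],0],[[-26.3,-19.6,0],[0,0,0],0],[[-26.3,-19.6,0],[0,0,0],0],[[-26.3,-19.6,0],[0,0,0],0],[[-26.3,-19.6,0],[0,0,0],0],[[-26.3,-19.6,0],[0,0,0],0],[[0,0,0],[-4.45,0.33,0],0],[[0,0,-10],[-4.45,0.33,0],0]]}}

```text
clock: 65.08
eef_pos: [0.4038, 0.3044, 0.0824]
tool_rot: [0.731, 0.678, -0.061, 0.054]
ft_force: [1.7, 1.3, -0.1]
grip_width: 0.0435
grasp_force: 61.4
```

{"op": "drive_tool", "data": {"increments": [[[0,0,0],[0,0,0],0],[[0,0,0],[0,0,0],0],[[0,0,0],[0,0,0],0],[[0,0,0],[0,0,0],0],[[0,0,0],[0,0,0],0]]}}

```text
clock: 65.5
eef_pos: [0.4086, 0.3094, 0.0831]
tool_rot: [0.731, 0.678, -0.056, 0.053]
ft_force: [-0.8, -0.1, -1.1]
grip_width: 0.0437
grasp_force: 61.4
```

Run:
```python
from h import *
st();loc();tilt()
w=snap('wrist');find(w,'case_orange',yaw=-.07,z=get_obs()['eef_pos'][2])
```

```text
TCP [408.6 309.4  83.1] phi -4.3 q [ 0.731  0.678 -0.056  0.053] j [ 0.71  0.46 -0.1   1.13 -0.11  2.36] t 65.5 F [-0.8 -0.1 -1.1] w 43.7
local [-110.7   58.4]
up vec (deg) [0.6 8.8] close axis -4.3 slope 0.0
case_orange 0.75 x 408.4 y 309.0 yaw -3.7 iou 0.91
```

{"op": "drive_tool", "data": {"increments": [[[-1.8,-1,-25],[0,0,0],0],[[0,0,-14],[0,0,0],0],[[0,0,-4],[0,0,0],0],[[0,0,0],[0,0,0],0],[[0,0,0],[0,0,0],0],[[0,0,0],[0,0,0],0],[[0,0,0],[0,0,0],0]]}}

```text
clock: 66.18
eef_pos: [0.4071, 0.3092, 0.0407]
tool_rot: [0.731, 0.678, -0.056, 0.053]
ft_force: [0.1, 0.3, -0.8]
grip_width: 0.0441
grasp_force: 61.4
```

{"op": "drive_tool", "data": {"increments": [[[0,0,-2],[0,0,0],0],[[0,0,0],[0,0,0],0],[[0,0,-2],[0,0,0],0],[[0,0,0],[0,0,0],0],[[0,0,0],[0,0,0],0]]}}

```text
clock: 66.6
eef_pos: [0.4062, 0.3084, 0.0356]
tool_rot: [0.731, 0.678, -0.057, 0.053]
ft_force: [-0.3, -0.0, -0.4]
grip_width: 0.0438
grasp_force: 61.4
```

{"op": "drive_tool", "data": {"increments": [[[0,0,-1.5],[0,0,0],0],[[0,0,0],[0,0,0],0],[[0,0,0],[0,0,0],0]]}}

```text
clock: 66.85
eef_pos: [0.4062, 0.3085, 0.0341]
tool_rot: [0.731, 0.678, -0.057, 0.053]
ft_force: [0.9, 0.7, -0.3]
grip_width: 0.0438
grasp_force: 61.4
```

{"op": "drive_tool", "data": {"increments": [[[0,0,-0.6],[0,0,0],0],[[0,0,0],[0,0,0],0.56],[[0,0,0],[0,0,0],0.62],[[0,0,0],[0,0,0],0.66],[[0,3,20],[0,0,0],0.66],[[0,0,35],[4.45,-0.33,0],0.66],[[0,0,35],[4.45,-0.33,0],0.66],[[0,-30,20],[0,0,0],0.66]]}}

```text
clock: 67.52
eef_pos: [0.4082, 0.2844, 0.1473]
tool_rot: [0.732, 0.681, 0.005, -0.001]
ft_force: [1.3, -1.1, 0.5]
grip_width: 0.0563
grasp_force: 0.0
```

{"op": "drive_tool", "data": {"increments": [[[0,-30,15],[0,0,0],0.66],[[0,-30,15],[0,0,0],0.66],[[0,0,15],[0,0,0],0.66],[[0,0,0],[0,0,0],0.66],[[0,0,0],[0,0,0],0.66],[[0,0,0],[0,0,0],0.66],[[0,0,0],[0,0,0],0.66]]}}

```text
clock: 68.1
eef_pos: [0.4056, 0.2219, 0.1873]
tool_rot: [0.732, 0.681, -0.001, -0.0]
ft_force: [0.4, 0.2, -0.4]
grip_width: 0.0563
grasp_force: 0.0
```

Run:
```python
from h import *
st();loc()
w=snap('wrist');t=snap('top')
def L(P):
    d=P[:2]*1e3-[514,242.6];a=np.radians(-4.2);c,s=np.cos(a),np.sin(a);return (d@np.array([[c,-s],[s,c]])).round(1)
for n in('case_orange','case_yellow','case_green','case_blue'):
    for d in silhouettes(n,w)[:1]:
        b=d['bbox'];u=(b[0]+b[2])/2
        print(n,round(d['conf'],2),b,L(ray(w,u,b[1],.036)),L(ray(w,u,b[3],.044)), d['region'].sum())
        r=d['region'];m=np.zeros_like(r)
        px=w['image'][r].astype(int);wh=(px.min(1)>px.max(1)*.8)
        v=np.argwhere(r)[wh][:,0];print('  label rows',np.percentile(v,[2,98]) if len(v) else None,len(v))
for n in('amber_jar_a','glue_pot','cap_carton','green_block'):
    for p in(w,t):find(p,n,z=.006,yaw=-.07)
```

```text
TCP [405.6 221.9 187.3] phi -4.2 q [ 0.732  0.681 -0.001 -0.   ] j [ 0.5   0.19 -0.17  1.21  0.    2.14] t 68.1 F [ 0.4  0.2 -0.4] w 56.3
local [-107.2  -29. ]
case_orange 0.97 [251.9, 64.8, 304.7, 144.1] [-111.5   88.4] [-111.7   22.1] 4151
  label rows [115. 139.] 1177
case_yellow 0.95 [253.2, 143.5, 302.5, 183.7] [-112.2   21.7] [-112.2  -14.6] 1986
  label rows [158. 180.] 1038
case_green 0.67 [253.0, 183.3, 303.5, 220.6] [-112.   -16.2] [-112.   -51.7] 1845
  label rows [183. 218.] 1187
case_blue 0.98 [254.8, 220.8, 302.6, 250.8] [-111.7  -54.9] [-111.7  -84.3] 1472
  label rows [233. 252.] 815
amber_jar_a 0.93 x 539.9 y 235.5 yaw 5.4 iou 0.94
amber_jar_a 0.91 x 545.6 y 291.9 yaw 0.2 iou 0.93
amber_jar_a 0.64 x 542.7 y 289.9 yaw 1.6 iou 0.87
amber_jar_a 0.56 x 537.8 y 235.4 yaw -2.2 iou 0.88
amber_jar_a 0.43 x 487.8 y 298.7 yaw -1.3 iou 0.65
glue_pot 0.76 x 530.8 y 185.1 yaw 5.0 iou 0.85
glue_pot 0.5 x 407.2 y 315.6 yaw -16.1 iou 0.58
glue_pot 0.67 x 531.3 y 183.5 yaw -2.2 iou 0.90
cap_carton 0.77 x 492.8 y 300.0 yaw -7.3 iou 0.93
cap_carton 0.8 x 491.5 y 300.0 yaw -3.8 iou 0.83
green_block 0.76 x 484.3 y 221.4 yaw -2.7 iou 0.94
green_block 0.62 x 485.9 y 221.7 yaw -1.7 iou 0.48
```

Run:
```python
from h import *
w=snap('wrist','f.png')
def W(x,y,z):
    a=np.radians(-4.2);c,s=np.cos(a),np.sin(a);return [.514+(x*c-y*s)/1e3,.2426+(x*s+y*c)/1e3,z]
for d in silhouettes('cap_carton',w)[:1]:
    r=d['region'];h=cv2.approxPolyDP(max(cv2.findContours(r.astype(np.uint8),0,1)[0],key=len),1.5,True)[:,0];print(d['bbox'],h.tolist())
for cx in(-33.5,-25.5):
    print(cx,proj(w,[W(cx+a*22,56+b*22,z) for z in(.04,.006) for a,b in((-1,1),(1,1),(1,-1),(-1,-1))]).round(0).tolist())
for d in silhouettes('green_block',w)[:1]:
    r=d['region'];h=cv2.approxPolyDP(max(cv2.findContours(r.astype(np.uint8),0,1)[0],key=len),1.5,True)[:,0];print(d['bbox'],h.tolist())
print(proj(w,[W(-30.5+a*25,-24.5+b*55,z) for z in(.036,) for a,b in((-1,1),(1,1),(1,-1),(-1,-1))]).round(0).tolist())
print('rim inner',proj(w,[W(-55+0,y,.028) for y in(79,33,0,-79)]).round(0).tolist())
```

```text
[340.4, 76.4, 403.5, 132.1] [[348, 78], [344, 83], [341, 125], [347, 128], [364, 130], [393, 130], [402, 81], [392, 78], [378, 79], [358, 76]]
-33.5 [[342.0, 77.0], [393.0, 77.0], [387.0, 130.0], [339.0, 130.0], [336.0, 81.0], [381.0, 81.0], [377.0, 128.0], [333.0, 128.0]]
-25.5 [[351.0, 77.0], [402.0, 77.0], [396.0, 130.0], [348.0, 130.0], [344.0, 81.0], [389.0, 81.0], [385.0, 128.0], [341.0, 128.0]]
[334.1, 133.1, 393.5, 240.7] [[339, 131], [333, 216], [334, 233], [339, 241], [380, 240], [383, 238], [392, 134], [387, 131], [372, 130]]
[[338.0, 134.0], [392.0, 134.0], [380.0, 243.0], [332.0, 243.0]]
rim inner [[340.0, 77.0], [337.0, 130.0], [335.0, 165.0], [331.0, 239.0]]
```

Run:
```python
import cv2
im=cv2.imread('pics/f.png')
for v in(84,95,105,118,126): print(v,[int(x) for x in im[v,330:412].mean(1)])
im=cv2.imread('pics/j5.png')
for v in(110,150,185): print(v,[int(x) for x in im[v,105:245:2].mean(1)])
```

```text
84 [76, 68, 50, 48, 51, 89, 118, 138, 139, 120, 53, 28, 29, 35, 41, 68, 82, 85, 78, 77, 81, 83, 202, 235, 236, 236, 236, 236, 236, 236, 236, 237, 236, 236, 236, 236, 235, 227, 200, 205, 224, 235, 236, 236, 237, 236, 235, 235, 235, 237, 236, 231, 228, 227, 229, 235, 236, 235, 236, 236, 235, 235, 234, 235, 236, 236, 236, 235, 236, 235, 235, 231, 76, 34, 32, 35, 30, 39, 68, 93, 95, 95]
95 [76, 53, 46, 51, 58, 109, 136, 136, 136, 113, 25, 27, 26, 34, 73, 83, 86, 80, 78, 83, 101, 220, 237, 236, 237, 236, 237, 236, 236, 237, 236, 236, 237, 236, 236, 235, 227, 212, 208, 216, 232, 235, 236, 236, 236, 237, 236, 235, 236, 234, 213, 199, 194, 236, 236, 236, 236, 234, 217, 135, 142, 167, 185, 233, 236, 236, 235, 232, 139, 138, 93, 88, 91, 88, 88, 89, 91, 94, 101, 97, 52, 49]
105 [72, 49, 48, 50, 90, 117, 138, 139, 117, 32, 30, 33, 32, 82, 85, 88, 84, 82, 100, 194, 222, 236, 236, 236, 236, 236, 236, 236, 236, 237, 236, 236, 237, 236, 236, 237, 236, 236, 236, 237, 236, 236, 236, 236, 236, 236, 236, 235, 236, 236, 236, 236, 236, 235, 236, 237, 236, 236, 236, 236, 236, 236, 236, 236, 236, 232, 138, 
[... 1150 characters left out ...]
, 27, 29, 24, 22]
150 [69, 70, 69, 66, 70, 69, 67, 62, 66, 72, 67, 69, 139, 129, 132, 127, 130, 129, 131, 129, 130, 130, 130, 130, 129, 132, 131, 128, 130, 129, 132, 132, 131, 131, 131, 131, 132, 130, 131, 131, 130, 133, 130, 132, 133, 132, 129, 132, 131, 130, 131, 129, 131, 130, 133, 130, 130, 129, 123, 227, 230, 230, 230, 230, 230, 231, 231, 230, 230, 230]
185 [69, 68, 68, 70, 69, 69, 69, 65, 69, 69, 63, 69, 70, 64, 73, 132, 129, 126, 129, 131, 129, 128, 128, 129, 128, 129, 128, 127, 129, 133, 129, 129, 131, 129, 130, 131, 131, 129, 129, 130, 131, 130, 133, 129, 132, 130, 134, 130, 132, 135, 131, 130, 133, 130, 132, 129, 131, 114, 132, 134, 134, 135, 136, 133, 135, 150, 231, 230, 229, 230]
```

```bash
python3 -c "
from workcell import job_done
print(job_done())"
```

```text
the job is handed in; nothing more can be done
None
```

I handed the job in at about 68 s. My last camera measurements showed the block, carton, pot and both jars upright on the bay floor, and the blue, green, yellow and orange cases fanned along the bed with labels showing. The carton sits about 8 mm off the wall I had pushed it against. I did not compare the bystanders' positions before and after.

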